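Gauge bottle caps on the plug pin and sort them

TASK

Swing the hold-down bar of the gauge dock right up and over, then draw the gauge block out from beneath it by its black knob until its steel pin stands clear in front of the dock's rails. Use the pin to find out which of the white bottle caps fit: lower a cap over it open end down and let go - a cap that fits drops fully home onto the block, a tight one stays perched on the pin's shoulder. Finish with every cap that fits standing upright (open end down) in the flat grey tray and every tight cap in the round white pail, and do not knock over or shove the other things on the table.

Things in the scene. Friction and masses are not known exactly. Their poses are not given: they have to be found in the camera images.
- cap_a_mid (a point): a white plastic bottle cap, a plain low round cup standing open end down: outside diameter 50 mm, height 34 mm, 30 g, closed on top. This point lies on its axis half-way up (17 mm above its rim); z is its axis, upwards. All caps look alike from outside: some have a bore that fits the gauge pin, others are too tight, and only trying tells. Not every cap is there at every start
- cap_b_mid (a point): a white plastic bottle cap, a plain low round cup standing open end down: outside diameter 50 mm, height 34 mm, 30 g, closed on top. This point lies on its axis half-way up (17 mm above its rim); z is its axis, upwards. All caps look alike from outside: some have a bore that fits the gauge pin, others are too tight, and only trying tells. Not every cap is there at every start
- cap_c_mid (a point): a white plastic bottle cap, a plain low round cup standing open end down: outside diameter 50 mm, height 34 mm, 30 g, closed on top. This point lies on its axis half-way up (17 mm above its rim); z is its axis, upwards. All caps look alike from outside: some have a bore that fits the gauge pin, others are too tight, and only trying tells. Not every cap is there at every start
- cap_d_mid (a point): a white plastic bottle cap, a plain low round cup standing open end down: outside diameter 50 mm, height 34 mm, 30 g, closed on top. This point lies on its axis half-way up (17 mm above its rim); z is its axis, upwards. All caps look alike from outside: some have a bore that fits the gauge pin, others are too tight, and only trying tells. Not every cap is there at every start
- cap_e_mid (a point): a white plastic bottle cap, a plain low round cup standing open end down: outside diameter 50 mm, height 34 mm, 30 g, closed on top. This point lies on its axis half-way up (17 mm above its rim); z is its axis, upwards. All caps look alike from outside: some have a bore that fits the gauge pin, others are too tight, and only trying tells. Not every cap is there at every start
- cap_f_mid (a point): a white plastic bottle cap, a plain low round cup standing open end down: outside diameter 50 mm, height 34 mm, 30 g, closed on top. This point lies on its axis half-way up (17 mm above its rim); z is its axis, upwards. All caps look alike from outside: some have a bore that fits the gauge pin, others are too tight, and only trying tells. Not every cap is there at every start
- dock: the fixed gauge dock, on the table. Origin on the table between its two rails; x points into the dock (away from the open front), y to the hinge post's side, z up. Rails 22 mm high run along x from -50 to +75 mm, 74 mm apart inside; a 22 mm stop closes the back at x = 75 mm. A clear plastic dust hood (underside 130 mm up, x from 17 to 93 mm, |y| to 59 mm, on thin posts) covers the parked pin. The hold-down bar crosses at x = -15 mm
- bar (a joint): angle of the steel hold-down bar: 0 = down across the gauge block (level), growing as its free end lifts; 1.57 = upright, 2.6 = leaning right back at its stop. A stiff hinge: it stays where it is left (about 2 N at the handle moves it). While it is down the pin cannot pass beneath it
- bar_handle (a point): middle of the graspable part of the bar's handle: a round steel rod 12 mm thick that sticks out from the bar's free end towards the dock's -x side, parallel to the hinge; the rod runs 27 mm further towards -x and 37 mm back to the bar's side face. 50 mm above the table when the bar is down, 115 mm from the hinge axis; a gripper pointing down can hold the rod across dock y all the way round, the rod turns between the pads
- bar_hinge (a point): point on the bar's hinge axis level with bar_handle; the axis runs along dock x, 50 mm above the table. The handle moves from dock -y over the top to dock +y
- gauge_knob (a point): the black upright knob on the front of the gauge block, 20 mm in diameter, 32 mm high, from 16 to 48 mm above the table; this point is on its axis 34 mm above the block's underside. The block is an aluminium plate 140 x 70 x 16 mm, 0.75 kg with knob and pin, loose on the table, knob to the front, guided by the dock's rails; around the pin it carries a round seat 56 mm across, 10 mm higher. x of this frame is the block's length (knob towards pin), z up
- pin_foot (a point): foot of the steel gauge pin, on its axis at the top face of the block's round seat (26 mm above the table); 92 mm behind the knob along the block's x. The pin is 34 mm thick for 14 mm, then a cone 4 mm high narrows it to a nose 26 mm thick; the tip is 26 mm above this point. A cap that fits (bore 37.5 mm, 29 mm deep) goes fully home: its middle ends 17 mm above this point. A tight cap (bore 30.5 mm) stays on the cone: its middle ends about 33 mm above this point
- tray: flat grey plastic tray, fixed, for caps that fit: 150 mm (its x) x 210 mm (its y), walls 28 mm high and 5 mm thick, inner floor 5 mm up. Origin at the centre of its underside, z up
- pail: low round white plastic pail, fixed, for tight caps: 60 mm high, outside diameter 160 mm at the rim and 144 mm at the foot, 3 mm wall, 4 mm floor. Origin at the centre of its underside
- bottle1: bystander: small white bottle, 54 mm thick, 120 mm high; origin at the centre of its underside
- bottle2: bystander: small white bottle, 54 mm thick, 120 mm high; origin at the centre of its underside
- jar: bystander: low blue jar with lid, 60 mm thick, 55 mm high; origin at the centre of its underside
- trigger: bystander: green spray-trigger head, about 80 mm long, 22 mm wide and 50 mm high; origin under its middle
- wrench: bystander: steel wrench, 160 mm long, lying flat; origin at its middle
Things that resemble listed ones, but are neither listed nor needed, are in the scene too. What is shaped like the part that bears gauge_knob but green is not meant.

How it is judged:
By the outcome, as a careful person would: the job done as asked, in the order asked, and still so for the second after the job is handed in, with the robot touching nothing.
Of cap_a, cap_b, cap_c, cap_d, cap_e, cap_f only 3 to 4 are there at a start; the rules pass over those that are not, and their reading is None.
At some moment in a run one of cap_a, cap_b, cap_c, cap_d, cap_e, cap_f may be knocked a few centimetres aside while the robot is not near it.
It also fails if it takes over 210 s, if anything falls off the work surface, if the arm or the gripper's body presses on something with over 40 N, if the wrist force passes 120 N, or if a joint passes its speed limit or range.

ROBOT

A 6-joint arm with a two-finger parallel gripper is mounted at the origin on the work surface. World frame = base frame: x ahead of the robot, y to its left, z up, the work surface at z = 0. Lengths are in m, angles in rad, forces in N, time in s.
With the tool pointing down it reaches from about 0.3 to 0.775 m from the base axis. Payload 14.6 kg.
Tool frame: the origin (TCP) lies on the mounting face of the last link; the fingertips stand 199 mm ahead of it and the grasp point (between the pads) lies 180 mm ahead of it; z points along the fingers, y is the line along which they close (so a half turn about z gives the same grasp; the last joint's range is limited). The gripper opens to 94 mm and grips with 3 to 60 N. Pads are 16 mm wide; open, the fingers measure 119 mm over their backs; the gripper's body (75 mm by 177 mm) begins 78 mm behind the grasp point.
Start: joints at [-1.198, 0.3, 1.521, -0, 1.321, -0.067], TCP at [0.234, -0.498, 0.405] pointing down, gripper open.
Joint ranges: [-3.03, 3.03], [-0.79, 2.21], [0.23, 2.52], [-1.04, 4.18], [0, 3.07], [-2.55, 2.55]. Speed limits (rad/s): [2.22, 2.22, 2.57, 3.14, 3.14, 3.14].

INTERFACE

Orientations are given as [roll, pitch, yaw] about the fixed x, y, z axes, in that order (R = Rz(yaw) Ry(pitch) Rx(roll)).
In Python, from station import get_obs, camera, hand_in gives the robot as it stands.
- The arm moves only by the tool apply_moves, never from a script. Its argument "increments" is a list of rows, each an object of numbers: "tx", "ty", "tz": the shift along the tool's x, y, z as a fraction of full scale; "ax", "ay", "az": the turn, a rotation vector about the tool's x, y, z as a fraction of full scale. In form: [{"tx": .., "ty": .., "tz": .., "ax": .., "ay": .., "az": ..}, ...]. A call has 1 to 12 rows; each row shifts and turns the commanded pose from where the row before left it, along the tool's axes as they then stand; what a row does not reach is not made up. Full scale, the value 1, is 30 mm for a shift and 5 degrees for a turn. A row lasts 1/8 s, in which the tool goes at most 62.5 mm and 10.7 degrees, less where a joint would pass 70% of its speed; a pose out of reach is approached as far as the arm can. A call with a number of a shift or a turn outside -1 to 1 is refused whole. A call with a gripper value outside its range is refused whole. "jaw" is the closure, from 0 (fully open) to 1 (shut), set as the call begins (left out, the last holds). The fingers move at their own pace and stop on an object; "force" is the grip in N (left out, the last holds). Time passes only in rows, so rows that do not move let the fingers close. It gives the time, the measured TCP pose, the force, the opening and the grip force at its end, in the units of the state.
- get_obs(): the state, without advancing time (a new reading comes with each control period).
- camera(name): name is "scene" or "top" or "wrist"; returns a dict with "pixels" (420x560x3 uint8, red, green, blue), "camera_matrix" (3x3 intrinsics, pixels), "R" (3x3) and "t" (3): a world point X has camera coordinates R X + t; the wrist camera has in their place "T_tool_cam" (4x4, takes a point from camera to tool coordinates, whose origin is the TCP and whose axes are the flange's). Camera axes: x right, y down, z forward; pixel columns grow to the right and rows downward; lengths in m; the calibration is good to about 2 mm. The wrist camera is an equidistant fisheye: a pixel r from the principal point sees the ray r / f radians off the axis. A picture is of the moment at which its call begins: read the wrist's pose just before it. There is no depth.
- hand_in(): hands the job in; it is judged then, once.
The state is a dict: "time_s": time; "qpos": joint angles; "joint_vel": joint speeds; "tau": joint torques, N m; "ee_pos": TCP position; "eef_rot": TCP orientation; "force": force on the tool from outside, world axes, zero at the start; "moment": the same for the moment, N m; "grip_width": finger opening in m; "grip_force": force on a finger pad.
Only numpy, scipy, OpenCV 4.12 (cv2) and the standard library are available. Lean on these libraries where they do the work, as an engineer would, in place of code of your own. Each camera call takes 0.05 s, during which the arm holds its last target. There are 200 camera calls.

## Working session

There is one attempt and no reset: what is moved stays moved. The work goes in short steps, Python scripts to look and compute and a tool call to move; the robot and the scene stay as the last step left them, time stands still between calls to the robot, and variables do not carry over. Pictures are saved under pics/ and viewed, at most 14 in all, crops included, and the job is handed in when it is done.

Besides the shell and the picture viewer there is one more tool, called after "Emit:" by a JSON object that holds its "op" and its "data", one argument or row to a line. apply_moves: Moves the arm, as the interface text tells. Its arguments: {"type":"object","properties":{"increments":{"type":"array"},"jaw":{"type":"number"},"force":{"type":"number"}},"required":["increments"]}

```bash
ls; mkdir -p pics; python3 - <<'E'
from station import get_obs,camera
import cv2,numpy as np,json
o=get_obs();print({k:np.round(v,3).tolist() for k,v in o.items()})
for n in("scene","top"):
    c=camera(n);cv2.imwrite(f"pics/{n}0.png",cv2.resize(c["pixels"][:,:,::-1],(800,600),interpolation=cv2.INTER_CUBIC))
    print(n,c["camera_matrix"],c["R"],c["t"])
    cv2.imwrite(f"pics/{n}0_raw.png",c["pixels"][:,:,::-1])
c=camera("wrist");print(c["camera_matrix"],c["T_tool_cam"])
E
```

```text
pics
{'time_s': 0.0, 'qpos': [-1.198, 0.301, 1.522, 0.0, 1.321, -0.067], 'joint_vel': [-0.001, 0.001, 0.001, -0.001, 0.001, -0.002], 'tau': [0.001, -53.181, -35.274, 0.071, 0.024, -0.0], 'ee_pos': [0.234, -0.498, 0.404], 'eef_rot': [-3.14, -0.0, 0.44], 'force': [-0.298, 0.165, -0.538], 'moment': [-0.016, -0.011, -0.003], 'grip_force': 0.0, 'grip_width': 0.094}
scene [[522.46912384   0.         286.37104891]
 [  0.         522.46912384 210.76457396]
 [  0.           0.           1.        ]] [[-0.56721404  0.82342545  0.01545167]
 [ 0.48746373  0.35079202 -0.79957744]
 [-0.66381274 -0.44599942 -0.6003642 ]] [ 0.30613042 -0.16453538  1.53064258]
top [[532.37413874   0.         279.01523753]
 [  0.         532.37413874 205.94320077]
 [  0.           0.           1.        ]] [[ 0.01606222 -0.99986216 -0.0042029 ]
 [-0.99603146 -0.01563238 -0.08761825]
 [ 0.08754047  0.00559356 -0.99614526]] [-0.05251235  0.5028482   1.27593824]
[[325.1922621    0.         280.51473497]
 [  0.         325.1922621  207.15340255]
 [  0.           0.           1.        ]] [[-3.71655459e-04 -9.65663058e-01 -2.59797462e-01  7.57356406e-02]
 [ 9.99999365e-01 -8.25741587e-05 -1.12363072e-03  3.44095825e-04]
 [ 1.06359612e-03 -2.59797715e-01  9.65662475e-01  2.11590926e-02]
 [ 0.00000000e+00  0.00000000e+00  0.00000000e+00  1.00000000e+00]]
```

View pics/top0.png

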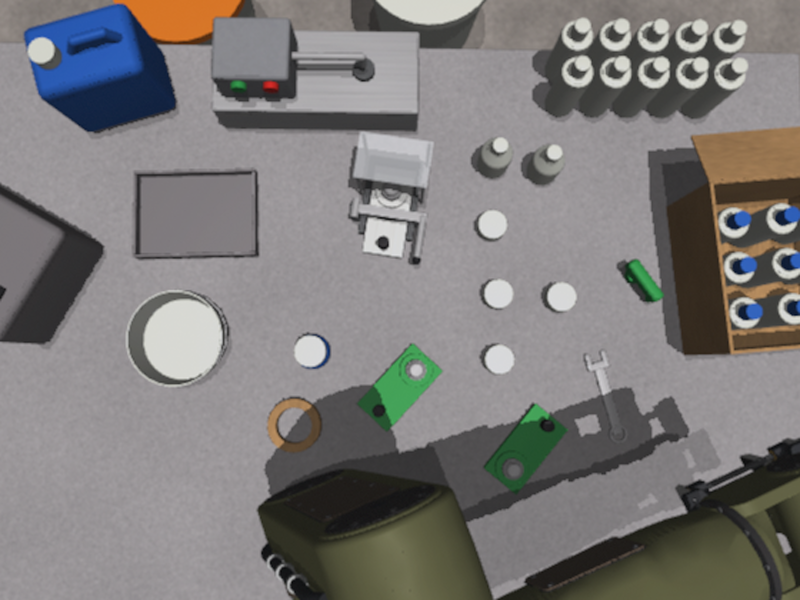

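View pics/scene0.png

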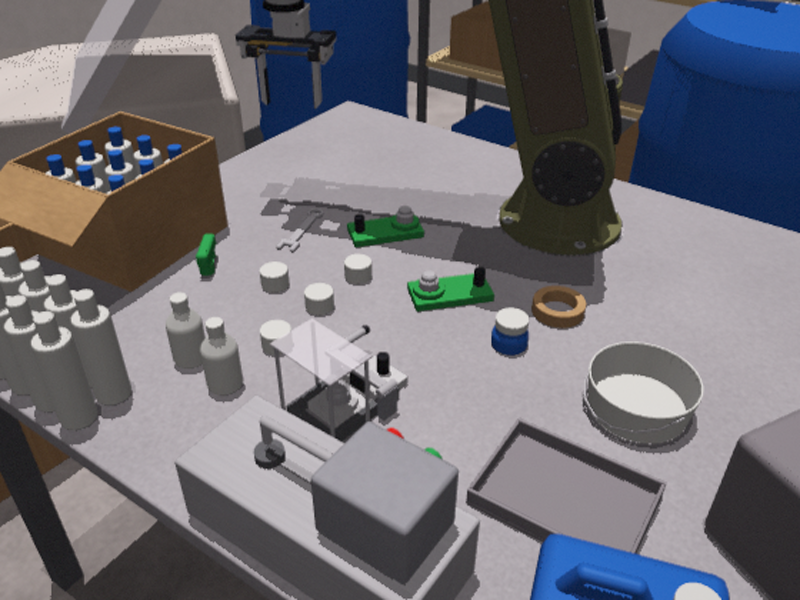

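```bash
cat > h.py <<'E'
import cv2,numpy as np
from station import get_obs,camera
def back(c,uv,z):
    K,R,t=c["camera_matrix"],np.array(c["R"]),np.array(c["t"])
    d=R.T@np.linalg.inv(K)@np.r_[uv,1.];o=-R.T@t
    return o+d*(z-o[2])/d[2]
def proj(c,X):
    p=c["camera_matrix"]@(np.array(c["R"])@X+c["t"]);return p[:2]/p[2]
def Rt():
    from scipy.spatial.transform import Rotation as S
    o=get_obs();return o,S.from_euler("xyz",o["eef_rot"]).as_matrix()
def crop(c,u0,v0,w,h,s,name):
    cv2.imwrite("pics/"+name,cv2.resize(c["pixels"][v0:v0+h,u0:u0+w,::-1],None,fx=s,fy=s,interpolation=cv2.INTER_CUBIC))
def wproj(c,o,X):  # world point -> wrist pixel
    from scipy.spatial.transform import Rotation as S
    R=S.from_euler("xyz",o["eef_rot"]).as_matrix();T=np.array(c["T_tool_cam"])
    p=R.T@(np.array(X)-o["ee_pos"]);p=T[:3,:3].T@(p-T[:3,3])
    th=np.arctan2(np.hypot(p[0],p[1]),p[2]);k=c["camera_matrix"];n=p[:2]/np.hypot(p[0],p[1])
    return np.array([k[0,2],k[1,2]])+k[0,0]*th*n
def wback(c,o,uv,z):
    from scipy.spatial.transform import Rotation as S
    R=S.from_euler("xyz",o["eef_rot"]).as_matrix();T=np.array(c["T_tool_cam"]);k=c["camera_matrix"]
    d=(np.array(uv)-[k[0,2],k[1,2]])/k[0,0];th=np.hypot(*d)
    r=np.r_[d/th*np.sin(th),np.cos(th)]
    r=R@T[:3,:3]@r;p=R@T[:3,3]+o["ee_pos"];return p+r*(z-p[2])/r[2]
E
python3 - <<'E'
from h import *
c=camera("top")
crop(c,235,85,80,105,5.7,"dock0.png")
f=.7
for n,uv,z in [("capA",(491,224),.034),("capB",(497,294),.034),("capC",(561,297),.034),("capD",(498,359),.034),("knob",(382,242),.048),("tray ll",(137,257),.028),("tray ur",(256,171),.028),("pail",(177,338),.06),("jar",(311,351),.055),("b1",(499,146),.12),("b2",(552,153),.12),("handletip",(416,260),.05)]:
    print(n,np.round(back(c,np.array(uv)*f,z),3))
E
```

```text
capA [ 0.625 -0.2    0.034]
capB [ 0.506 -0.211  0.034]
capC [ 0.502 -0.319  0.034]
capD [ 0.396 -0.213  0.034]
knob [ 0.589 -0.015  0.048]
tray ll [0.56  0.403 0.028]
tray ur [0.712 0.205 0.028]
pail [0.422 0.32  0.06 ]
jar [0.404 0.099 0.055]
b1 [ 0.736 -0.202  0.12 ]
b2 [ 0.726 -0.287  0.12 ]
handletip [ 0.559 -0.073  0.05 ]
```

View pics/dock0.png

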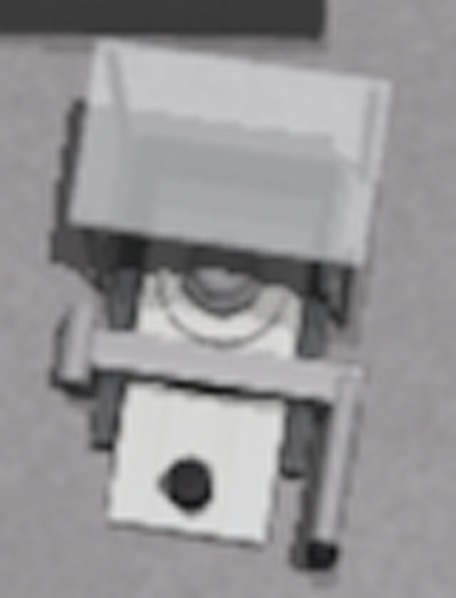

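```bash
python3 - <<'E'
from h import *
c=camera("top")
g=lambda x,y,z: back(c,(235+x/5.7-.4,85+y/5.7-.4),z)
P={}
for n,x,y,z in [("barL",90,352,.056),("barR",345,384,.056),("railL",103,448,.022),("railR",292,475,.022),("tip",322,553,.052),("rodtop",342,385,.052),("knob",190,485,.048),("blkL",110,522,.016),("blkR",265,545,.016),("hoodFL",70,222,.133),("hoodFR",360,262,.133),("hoodBL",95,40,.133),("hoodBR",390,80,.133),("postL",75,345,.05)]:
    P[n]=g(x,y,z); print(n,P[n].round(4))
for a,b in [("barR","barL"),("railR","railL"),("blkR","blkL"),("hoodFR","hoodFL"),("hoodBR","hoodBL")]:
    d=P[b]-P[a];print(a,np.hypot(*d[:2]).round(4),"dock yaw",(np.arctan2(d[1],d[0])-np.pi/2).round(4))
d=P["rodtop"]-P["tip"];print(np.arctan2(d[1],d[0]),np.hypot(*d[:2]))
d=P["hoodFL"]/2+P["hoodFR"]/2;e=P["hoodBL"]/2+P["hoodBR"]/2;print(d,e,np.arctan2(*(e-d)[[1,0]]))
E
```

```text
barL [0.643  0.0262 0.056 ]
barR [ 0.631  -0.0812  0.056 ]
railL [0.608  0.0219 0.022 ]
railR [ 0.5975 -0.0597  0.022 ]
tip [ 0.5598 -0.0726  0.052 ]
rodtop [ 0.6313 -0.08    0.052 ]
knob [ 0.5884 -0.0166  0.048 ]
blkL [0.5767 0.0185 0.016 ]
blkR [ 0.5677 -0.0486  0.016 ]
hoodFL [0.6796 0.0305 0.133 ]
hoodFR [ 0.6652 -0.0847  0.133 ]
hoodBL [0.7536 0.0221 0.133 ]
hoodBR [ 0.739  -0.0957  0.133 ]
postL [0.6471 0.033  0.05  ]
barR 0.1081 dock yaw -0.1112
railR 0.0823 dock yaw -0.128
blkR 0.0677 dock yaw -0.133
hoodFR 0.1161 dock yaw -0.1243
hoodBR 0.1186 dock yaw -0.1229
-0.10346277807385797 0.07187458569023453
[ 0.67242994 -0.02710866  0.133     ] [ 0.74631097 -0.0367937   0.133     ] -0.1303464821400174
```

Emit:
{"op": "apply_moves", "data": {
  "increments": [
    {"az":1},
    {"az":1},
    {"az":1},
    {"az":1},
    {"az":1},
    {"az":1},
    {"az":0.48},
    {"tx":0}
  ],
  "jaw": 0.3,
  "force": 15
}}

```text
schema error: expected keys tx, ty, tz, ax, ay, az
```

```bash
cat >> h.py <<'E'
def need(P,yaw=None,g=True):
    """tool-frame shift (units of 30mm) to bring grasp point (g) to P; az in units of 5 deg"""
    o,R=Rt();q=np.array(o["ee_pos"])+(R[:,2]*.18 if g else 0)
    d=R.T@(np.array(P)-q)/.03
    a=None if yaw is None else round(float(-np.rad2deg((yaw-o["eef_rot"][2]+np.pi)%(2*np.pi)-np.pi)/5),2)
    print("grasp",q.round(4),"rpy",np.round(o["eef_rot"],3),"t",round(o["time_s"],1),"need",d.round(2),"az",a)
E
python3 -c "
from h import *
need([.586,-.076,.13],-.125)"
```

```text
grasp [ 0.2341 -0.4976  0.2244] rpy [-3.141 -0.     0.44 ] t 0.2 need [16.6  -7.72  3.15] az 6.47
```

Emit:
{"op": "apply_moves", "data": {
  "increments": [
    {"tx":0,"ty":0,"tz":0,"ax":0,"ay":0,"az":1},
    {"tx":0,"ty":0,"tz":0,"ax":0,"ay":0,"az":1},
    {"tx":0,"ty":0,"tz":0,"ax":0,"ay":0,"az":1},
    {"tx":0,"ty":0,"tz":0,"ax":0,"ay":0,"az":1},
    {"tx":0,"ty":0,"tz":0,"ax":0,"ay":0,"az":1},
    {"tx":0,"ty":0,"tz":0,"ax":0,"ay":0,"az":1},
    {"tx":0,"ty":0,"tz":0,"ax":0,"ay":0,"az":0.48},
    {"tx":0,"ty":0,"tz":0,"ax":0,"ay":0,"az":0}
  ],
  "jaw": 0.3,
  "force": 15
}}

```text
time_s: 1.25
ee_pos: [0.2342, -0.4977, 0.4045]
eef_rot: [-3.141, 0.0, -0.125]
force: [-0.1, 0.7, 0.1]
grip_width: 0.0657
grip_force: 0.0
```

```bash
python3 -c "
from h import *
need([.586,-.076,.13],-.125)"
```

```text
grasp [ 0.2341 -0.4976  0.2245] rpy [-3.141  0.    -0.125] t 1.2 need [  9.88 -15.41   3.15] az -0.0
```

Emit:
{"op": "apply_moves", "data": {
  "increments": [
    {"tx":0.65,"ty":-1,"tz":0,"ax":0,"ay":0,"az":0},
    {"tx":0.65,"ty":-1,"tz":0,"ax":0,"ay":0,"az":0},
    {"tx":0.65,"ty":-1,"tz":0,"ax":0,"ay":0,"az":0},
    {"tx":0.65,"ty":-1,"tz":0,"ax":0,"ay":0,"az":0},
    {"tx":0.65,"ty":-1,"tz":0,"ax":0,"ay":0,"az":0},
    {"tx":0.65,"ty":-1,"tz":0,"ax":0,"ay":0,"az":0},
    {"tx":0.65,"ty":-1,"tz":0,"ax":0,"ay":0,"az":0},
    {"tx":0.65,"ty":-1,"tz":0,"ax":0,"ay":0,"az":0},
    {"tx":0.65,"ty":-1,"tz":0,"ax":0,"ay":0,"az":0},
    {"tx":0.65,"ty":-1,"tz":0,"ax":0,"ay":0,"az":0},
    {"tx":0.65,"ty":-1,"tz":0,"ax":0,"ay":0,"az":0},
    {"tx":0.65,"ty":-1,"tz":0,"ax":0,"ay":0,"az":0}
  ]
}}

```text
time_s: 2.75
ee_pos: [0.5121, -0.1688, 0.4047]
eef_rot: [3.142, 0.0, -0.124]
force: [0.6, -0.7, 0.7]
grip_width: 0.0656
grip_force: 0.0
```

Emit:
{"op": "apply_moves", "data": {
  "increments": [
    {"tx":0.5,"ty":-0.85,"tz":0.5,"ax":0,"ay":0,"az":0},
    {"tx":0.5,"ty":-0.85,"tz":0.5,"ax":0,"ay":0,"az":0},
    {"tx":0.5,"ty":-0.85,"tz":0.5,"ax":0,"ay":0,"az":0},
    {"tx":0.58,"ty":-0.86,"tz":0.5,"ax":0,"ay":0,"az":0},
    {"tx":0,"ty":0,"tz":0,"ax":0,"ay":0,"az":0},
    {"tx":0,"ty":0,"tz":0,"ax":0,"ay":0,"az":0}
  ]
}}

```text
time_s: 3.5
ee_pos: [0.5859, -0.0766, 0.3449]
eef_rot: [3.141, -0.0, -0.125]
force: [0.1, 0.7, -0.3]
grip_width: 0.0657
grip_force: 0.0
```

```bash
python3 -c "
from h import *
need([.586,-.076,.05],-.125)
o=get_obs();c=camera('wrist');cv2.imwrite('pics/w1.png',c['pixels'][:,:,::-1])
o0=np.array([.586,-.076,.05]);ux=np.array([.992,-.125,0])
for k in (-.027,0,.037): print(wproj(c,o,o0+k*ux))
"
```

```text
grasp [ 0.586  -0.0766  0.1649] rpy [ 3.141 -0.    -0.125] t 3.5 need [-0.   -0.02  3.83] az -0.0
[280.0020893  238.42973517]
[279.98297012 209.4662125 ]
[279.96023893 167.42459922]
```

View pics/w1.png

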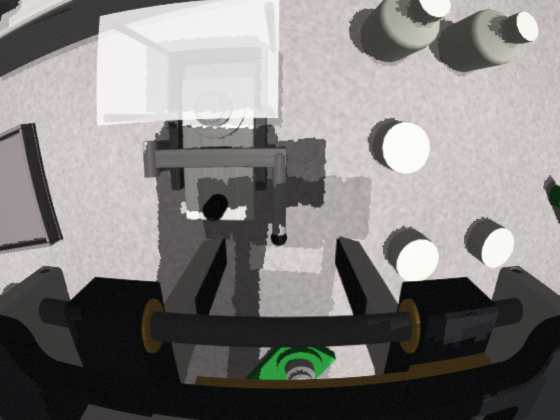

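Emit:
{"op": "apply_moves", "data": {
  "increments": [
    {"tx":0,"ty":0,"tz":0,"ax":0,"ay":0,"az":0},
    {"tx":0,"ty":0,"tz":0,"ax":0,"ay":0,"az":0},
    {"tx":0,"ty":0,"tz":0.6,"ax":0,"ay":0,"az":0},
    {"tx":0,"ty":0,"tz":0.8,"ax":0,"ay":0,"az":0},
    {"tx":0,"ty":0,"tz":0.8,"ax":0,"ay":0,"az":0},
    {"tx":0,"ty":0,"tz":0.8,"ax":0,"ay":0,"az":0},
    {"tx":0,"ty":0,"tz":0.5,"ax":0,"ay":0,"az":0},
    {"tx":0,"ty":0,"tz":0.33,"ax":0,"ay":0,"az":0},
    {"tx":0,"ty":0,"tz":0,"ax":0,"ay":0,"az":0}
  ],
  "jaw": 0.6
}}

```text
time_s: 4.68
ee_pos: [0.5861, -0.0762, 0.2293]
eef_rot: [-3.142, 0.001, -0.126]
force: [0.3, 0.6, 0.4]
grip_width: 0.0379
grip_force: 0.0
```

Emit:
{"op": "apply_moves", "data": {
  "increments": [
    {"tx":0,"ty":0,"tz":0,"ax":0,"ay":0,"az":0},
    {"tx":0,"ty":0,"tz":0,"ax":0,"ay":0,"az":0},
    {"tx":0,"ty":0,"tz":0,"ax":0,"ay":0,"az":0},
    {"tx":0,"ty":0,"tz":0,"ax":0,"ay":0,"az":0}
  ],
  "jaw": 1,
  "force": 15
}}

```text
time_s: 5.18
ee_pos: [0.5863, -0.0754, 0.2302]
eef_rot: [-3.14, -0.001, -0.126]
force: [1.3, 7.9, 1.6]
grip_width: 0.0115
grip_force: 15.0
```

```bash
python3 -c "
from h import *
need([.586,-.076,.05],-.125)
# arc steps: handle pos relative; y'(toward hinge)=.115(1-cos a), z=.115 sin a ; tool y=-docky, tool z=-z
a=np.linspace(0,2.6,25);Y=.115*(1-np.cos(a));Z=.115*np.sin(a)
print(np.c_[-np.diff(Y)/.03,-np.diff(Z)/.03].round(2).tolist())"
```

```text
grasp [ 0.5865 -0.0752  0.0502] rpy [-3.14e+00 -1.00e-03 -1.26e-01] t 5.2 need [-0.01  0.03  0.01] az -0.01
[[-0.02, -0.41], [-0.07, -0.41], [-0.11, -0.4], [-0.15, -0.39], [-0.19, -0.37], [-0.23, -0.34], [-0.27, -0.32], [-0.3, -0.29], [-0.33, -0.25], [-0.36, -0.21], [-0.38, -0.17], [-0.39, -0.13], [-0.41, -0.09], [-0.41, -0.04], [-0.42, 0.0], [-0.41, 0.04], [-0.41, 0.09], [-0.39, 0.13], [-0.38, 0.17], [-0.36, 0.21], [-0.33, 0.25], [-0.3, 0.29], [-0.27, 0.32], [-0.23, 0.34]]
```

Emit:
{"op": "apply_moves", "data": {
  "increments": [
    {"tx":0,"ty":-0.04,"tz":-0.41,"ax":0,"ay":0,"az":0},
    {"tx":0,"ty":-0.08,"tz":-0.41,"ax":0,"ay":0,"az":0},
    {"tx":0,"ty":-0.11,"tz":-0.4,"ax":0,"ay":0,"az":0},
    {"tx":0,"ty":-0.15,"tz":-0.39,"ax":0,"ay":0,"az":0},
    {"tx":0,"ty":-0.19,"tz":-0.37,"ax":0,"ay":0,"az":0},
    {"tx":0,"ty":-0.23,"tz":-0.34,"ax":0,"ay":0,"az":0},
    {"tx":0,"ty":-0.27,"tz":-0.32,"ax":0,"ay":0,"az":0},
    {"tx":0,"ty":-0.3,"tz":-0.29,"ax":0,"ay":0,"az":0},
    {"tx":0,"ty":-0.33,"tz":-0.25,"ax":0,"ay":0,"az":0},
    {"tx":0,"ty":-0.36,"tz":-0.21,"ax":0,"ay":0,"az":0},
    {"tx":0,"ty":-0.38,"tz":-0.17,"ax":0,"ay":0,"az":0},
    {"tx":0,"ty":-0.39,"tz":-0.13,"ax":0,"ay":0,"az":0}
  ]
}}

```text
time_s: 6.68
ee_pos: [0.597, 0.0081, 0.3428]
eef_rot: [3.141, -0.004, -0.126]
force: [4.8, -3.9, 4.0]
grip_width: 0.0115
grip_force: 15.0
```

Emit:
{"op": "apply_moves", "data": {
  "increments": [
    {"tx":0,"ty":-0.41,"tz":-0.09,"ax":0,"ay":0,"az":0},
    {"tx":0,"ty":-0.41,"tz":-0.04,"ax":0,"ay":0,"az":0},
    {"tx":0,"ty":-0.42,"tz":0,"ax":0,"ay":0,"az":0},
    {"tx":0,"ty":-0.41,"tz":0.04,"ax":0,"ay":0,"az":0},
    {"tx":0,"ty":-0.41,"tz":0.09,"ax":0,"ay":0,"az":0},
    {"tx":0,"ty":-0.39,"tz":0.13,"ax":0,"ay":0,"az":0},
    {"tx":0,"ty":-0.38,"tz":0.17,"ax":0,"ay":0,"az":0},
    {"tx":0,"ty":-0.36,"tz":0.21,"ax":0,"ay":0,"az":0},
    {"tx":0,"ty":-0.33,"tz":0.25,"ax":0,"ay":0,"az":0},
    {"tx":0,"ty":-0.3,"tz":0.29,"ax":0,"ay":0,"az":0},
    {"tx":0,"ty":-0.27,"tz":0.32,"ax":0,"ay":0,"az":0},
    {"tx":0,"ty":-0.1,"tz":0.17,"ax":0,"ay":0,"az":0}
  ]
}}

```text
time_s: 8.18
ee_pos: [0.6126, 0.1336, 0.2936]
eef_rot: [-3.141, 0.0, -0.125]
force: [1.8, 4.1, 4.2]
grip_width: 0.0115
grip_force: 15.0
```

Emit:
{"op": "apply_moves", "data": {
  "increments": [
    {"tx":0,"ty":0,"tz":0,"ax":0,"ay":0,"az":0},
    {"tx":0,"ty":0,"tz":0,"ax":0,"ay":0,"az":0},
    {"tx":0,"ty":0,"tz":-0.5,"ax":0,"ay":0,"az":0},
    {"tx":0,"ty":0,"tz":-0.7,"ax":0,"ay":0,"az":0},
    {"tx":0,"ty":0,"tz":-0.8,"ax":0,"ay":0,"az":0},
    {"tx":0,"ty":0,"tz":-0.5,"ax":0,"ay":0,"az":0},
    {"tx":0,"ty":0,"tz":0,"ax":0,"ay":0,"az":0}
  ],
  "jaw": 0.6
}}

```text
time_s: 9.05
ee_pos: [0.6125, 0.1327, 0.3706]
eef_rot: [-3.141, -0.002, -0.126]
force: [-0.5, 0.8, 0.4]
grip_width: 0.0379
grip_force: 0.0
```

```bash
python3 -c "
from h import *
need([.5884,-.0166,.040],-.125)
o=get_obs();c=camera('wrist');cv2.imwrite('pics/w2.png',c['pixels'][:,:,::-1])
print(wproj(c,o,[.5884,-.0166,.048]))
t=camera('top');crop(t,235,85,120,105,5,'dock1.png')
"
```

```text
grasp [0.6129 0.1327 0.1906] rpy [-3.141e+00 -2.000e-03 -1.260e-01] t 9.1 need [-0.2   5.04  5.02] az -0.01
[427.46159148 207.60464476]
```

View pics/w2.png

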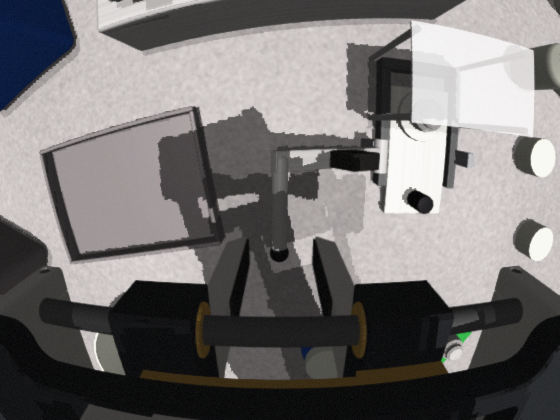

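Emit:
{"op": "apply_moves", "data": {
  "increments": [
    {"tx":-0.05,"ty":0.6,"tz":0,"ax":0,"ay":0,"az":0},
    {"tx":-0.05,"ty":1,"tz":0,"ax":0,"ay":0,"az":0},
    {"tx":-0.05,"ty":1,"tz":0,"ax":0,"ay":0,"az":0},
    {"tx":-0.05,"ty":1,"tz":0,"ax":0,"ay":0,"az":0},
    {"tx":0,"ty":0.9,"tz":0.3,"ax":0,"ay":0,"az":0},
    {"tx":0,"ty":0.54,"tz":0.5,"ax":0,"ay":0,"az":0},
    {"tx":0,"ty":0,"tz":1,"ax":0,"ay":0,"az":0},
    {"tx":0,"ty":0,"tz":1,"ax":0,"ay":0,"az":0},
    {"tx":0,"ty":0,"tz":0.5,"ax":0,"ay":0,"az":0},
    {"tx":0,"ty":0,"tz":0,"ax":0,"ay":0,"az":0}
  ]
}}

```text
time_s: 10.4
ee_pos: [0.5875, -0.0165, 0.2693]
eef_rot: [3.142, 0.002, -0.126]
force: [0.3, -0.1, 0.5]
grip_width: 0.0377
grip_force: 0.0
```

```bash
python3 -c "
from h import *
need([.5884,-.0166,.040],-.125)
o=get_obs();c=camera('wrist');crop(c,200,120,160,140,4,'w3.png')
print((wproj(c,o,[.5884,-.0166,.048])-[200,120])*4)
"
```

```text
grasp [ 0.5872 -0.0165  0.0893] rpy [ 3.142e+00  2.000e-03 -1.260e-01] t 10.4 need [ 0.04 -0.    1.64] az -0.01
[321.97555227 470.10871753]
```

View pics/w3.png

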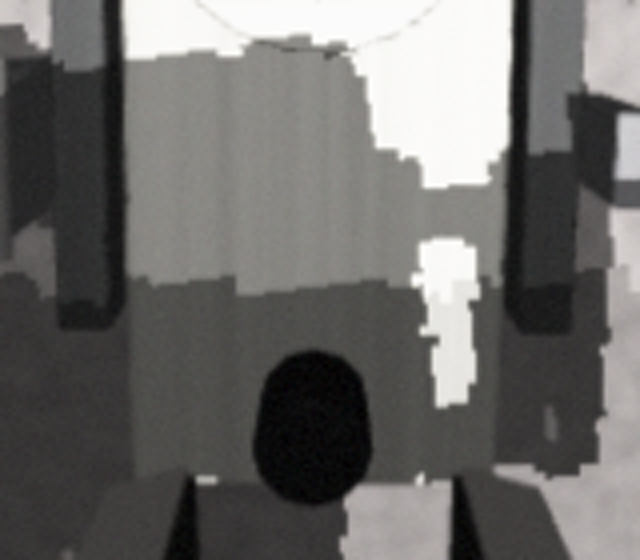

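Emit:
{"op": "apply_moves", "data": {
  "increments": [
    {"tx":0.13,"ty":-0.04,"tz":0.5,"ax":0,"ay":0,"az":0},
    {"tx":0,"ty":0,"tz":0.6,"ax":0,"ay":0,"az":0},
    {"tx":0,"ty":0,"tz":0.54,"ax":0,"ay":0,"az":0},
    {"tx":0,"ty":0,"tz":0,"ax":0,"ay":0,"az":0}
  ]
}}

```text
time_s: 10.95
ee_pos: [0.5913, -0.0158, 0.2193]
eef_rot: [3.141, 0.003, -0.126]
force: [0.9, 0.9, -0.5]
grip_width: 0.0378
grip_force: 0.0
```

Emit:
{"op": "apply_moves", "data": {
  "increments": [
    {"tx":0,"ty":0,"tz":0,"ax":0,"ay":0,"az":0},
    {"tx":0,"ty":0,"tz":0,"ax":0,"ay":0,"az":0},
    {"tx":0,"ty":0,"tz":0,"ax":0,"ay":0,"az":0}
  ],
  "jaw": 1,
  "force": 20
}}

```text
time_s: 11.32
ee_pos: [0.5918, -0.0158, 0.2217]
eef_rot: [-3.142, -0.001, -0.126]
force: [-0.8, 0.8, 2.6]
grip_width: 0.0196
grip_force: 20.0
```

Emit:
{"op": "apply_moves", "data": {
  "increments": [
    {"tx":-0.2,"ty":0,"tz":0,"ax":0,"ay":0,"az":0},
    {"tx":-0.4,"ty":0,"tz":0,"ax":0,"ay":0,"az":0},
    {"tx":-0.5,"ty":0,"tz":0,"ax":0,"ay":0,"az":0},
    {"tx":-0.5,"ty":0,"tz":0,"ax":0,"ay":0,"az":0},
    {"tx":-0.5,"ty":0,"tz":0,"ax":0,"ay":0,"az":0},
    {"tx":-0.5,"ty":0,"tz":0,"ax":0,"ay":0,"az":0},
    {"tx":-0.5,"ty":0,"tz":0,"ax":0,"ay":0,"az":0},
    {"tx":-0.5,"ty":0,"tz":0,"ax":0,"ay":0,"az":0},
    {"tx":-0.4,"ty":0,"tz":0,"ax":0,"ay":0,"az":0},
    {"tx":-0.25,"ty":0,"tz":0,"ax":0,"ay":0,"az":0},
    {"tx":-0.15,"ty":0,"tz":0,"ax":0,"ay":0,"az":0},
    {"tx":0,"ty":0,"tz":0,"ax":0,"ay":0,"az":0}
  ]
}}

```text
time_s: 12.82
ee_pos: [0.4606, 0.0008, 0.2216]
eef_rot: [-3.142, -0.001, -0.126]
force: [0.4, -0.4, 10.0]
grip_width: 0.0194
grip_force: 20.0
```

Emit:
{"op": "apply_moves", "data": {
  "increments": [
    {"tx":0,"ty":0,"tz":0,"ax":0,"ay":0,"az":0},
    {"tx":0,"ty":0,"tz":0,"ax":0,"ay":0,"az":0},
    {"tx":0,"ty":0,"tz":-0.4,"ax":0,"ay":0,"az":0},
    {"tx":0,"ty":0,"tz":-0.8,"ax":0,"ay":0,"az":0},
    {"tx":0,"ty":0,"tz":-1,"ax":0,"ay":0,"az":0},
    {"tx":0,"ty":0,"tz":-1,"ax":0,"ay":0,"az":0},
    {"tx":0,"ty":0,"tz":-1,"ax":0,"ay":0,"az":0},
    {"tx":0,"ty":0,"tz":-0.3,"ax":0,"ay":0,"az":0},
    {"tx":0,"ty":0,"tz":0,"ax":0,"ay":0,"az":0},
    {"tx":0,"ty":0,"tz":0,"ax":0,"ay":0,"az":0}
  ],
  "jaw": 0.5
}}

```text
time_s: 14.08
ee_pos: [0.4606, 0.0008, 0.355]
eef_rot: [3.142, 0.002, -0.126]
force: [0.5, -0.3, 0.3]
grip_width: 0.0467
grip_force: 0.0
```

```bash
python3 -c "
from h import *
o=get_obs();c=camera('wrist');cv2.imwrite('pics/w4.png',c['pixels'][:,:,::-1])
k=np.array([.4624,.0006,0]) 
need([.506,-.211,.03],-.125)
for p in [[.506,-.211,.034],[.396,-.213,.034],[.502,-.319,.034],[.5537,-.011,.052]]: print(wproj(c,o,p).round(1))
"
```

```text
grasp [0.4603 0.0008 0.175 ] rpy [ 3.141e+00  2.000e-03 -1.260e-01] t 14.1 need [2.41 6.81 4.83] az -0.01
[477.2 135.5]
[476.9 234.4]
[545.6 136. ]
[280.6 100.1]
```

View pics/w4.png

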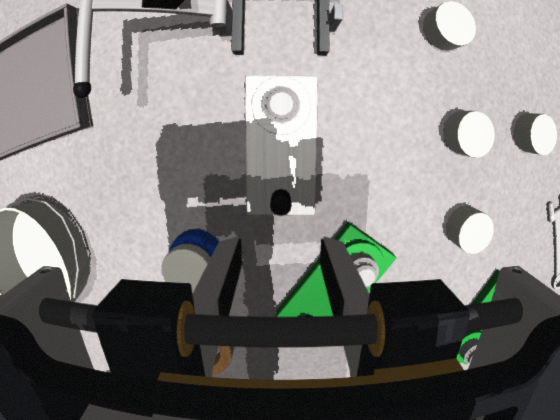

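Emit:
{"op": "apply_moves", "data": {
  "increments": [
    {"tx":0.6,"ty":0,"tz":0.3,"ax":0,"ay":0,"az":0},
    {"tx":0.8,"ty":0,"tz":0.4,"ax":0,"ay":0,"az":0},
    {"tx":0.8,"ty":0,"tz":0.4,"ax":0,"ay":0,"az":0},
    {"tx":0.6,"ty":0,"tz":0.3,"ax":0,"ay":0,"az":0},
    {"tx":0.3,"ty":0,"tz":0.1,"ax":0,"ay":0,"az":0},
    {"tx":0,"ty":0,"tz":0,"ax":0,"ay":0,"az":0},
    {"tx":0,"ty":0,"tz":0,"ax":0,"ay":0,"az":0}
  ],
  "jaw": 0
}}

```text
time_s: 15.0
ee_pos: [0.5526, -0.0108, 0.3113]
eef_rot: [-3.142, -0.0, -0.126]
force: [0.6, -0.1, -0.4]
grip_width: 0.0941
grip_force: 0.0
```

```bash
python3 -c "
from h import *
need([.552,-.0107,.13],-.125)
o=get_obs();c=camera('wrist');crop(c,210,130,140,110,5,'pin.png')
print((wproj(c,o,[.552,-.0107,.052])-[210,130])*5,(wproj(c,o,[.552,-.0107,.026])-[210,130])*5)
"
```

```text
grasp [ 0.5526 -0.0108  0.1313] rpy [-3.142 -0.    -0.126] t 15.0 need [-0.02 -0.    0.04] az -0.01
[353.03022358 463.0958678 ] [353.15074869 416.0701509 ]
```

View pics/pin.png

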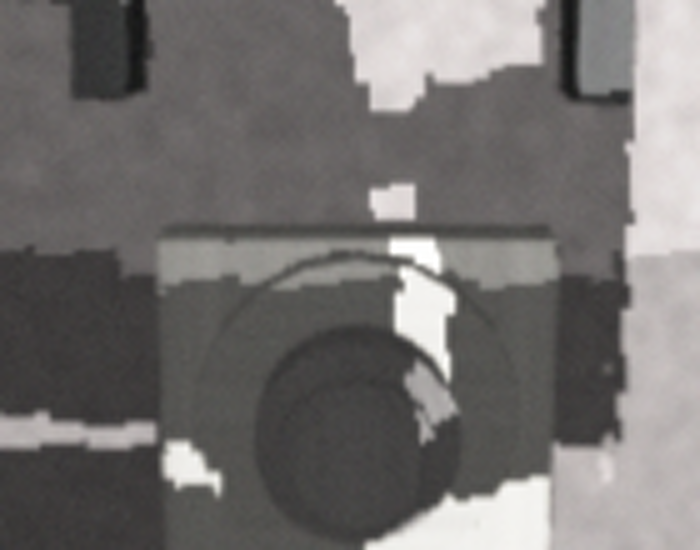

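Emit:
{"op": "apply_moves", "data": {
  "increments": [
    {"tx":-0.1,"ty":0.6,"tz":0,"ax":0,"ay":0,"az":0},
    {"tx":-0.1,"ty":1,"tz":0,"ax":0,"ay":0,"az":0},
    {"tx":-0.1,"ty":1,"tz":0,"ax":0,"ay":0,"az":0},
    {"tx":-0.1,"ty":1,"tz":0,"ax":0,"ay":0,"az":0},
    {"tx":-0.1,"ty":1,"tz":0,"ax":0,"ay":0,"az":0},
    {"tx":-0.1,"ty":1,"tz":0,"ax":0,"ay":0,"az":0},
    {"tx":-0.1,"ty":0.8,"tz":0,"ax":0,"ay":0,"az":0},
    {"tx":0,"ty":0.42,"tz":0,"ax":0,"ay":0,"az":0},
    {"tx":0,"ty":0,"tz":0,"ax":0,"ay":0,"az":0},
    {"tx":0,"ty":0,"tz":0,"ax":0,"ay":0,"az":0}
  ]
}}

```text
time_s: 16.3
ee_pos: [0.5066, -0.2107, 0.3111]
eef_rot: [-3.141, 0.0, -0.125]
force: [-1.0, 0.3, 0.5]
grip_width: 0.094
grip_force: 0.0
```

```bash
cat >> h.py <<'E'
from scipy.optimize import least_squares
def capfit(guess,ztop,thr=185,show=False):
    """white cap top disc in wrist image near guess -> world xy of its centre at ztop"""
    o=get_obs();c=camera("wrist");p=c["pixels"].astype(int);g=wproj(c,o,[*guess,ztop])
    m=(p.min(2)>thr).astype(np.uint8);n,l,s,cen=cv2.connectedComponentsWithStats(m)
    ok=[i for i in range(1,n) if s[i,4]>800]
    i=min(ok,key=lambda i:np.hypot(*(cen[i]-g)))
    cs,_=cv2.findContours((l==i).astype(np.uint8),cv2.RETR_EXTERNAL,cv2.CHAIN_APPROX_NONE);b=max(cs,key=len)[:,0]
    w=np.array([wback(c,o,q,ztop)[:2] for q in b])
    f=least_squares(lambda v:np.hypot(*(w-v[:2]).T)-v[2],[*w.mean(0),.025],loss="soft_l1",f_scale=.001).x
    print("cap px",cen[i].round(1),"area",s[i,4],"bbox",s[i,:4],"pred",g.round(1),"centre",f[:2].round(4),"r",f[2].round(4))
    return f,c
def caps(thr=190):
    """top camera white discs -> world"""
    c=camera("top");m=(c["pixels"].min(2)>thr).astype(np.uint8);n,l,s,cen=cv2.connectedComponentsWithStats(m)
    for i in range(1,n):
        if 150<s[i,4]<600 and .6<s[i,2]/s[i,3]<1.6: print(cen[i].round(1),s[i,4],back(c,cen[i],.034).round(3))
    return c
E
python3 -c "
from h import *
f,c=capfit([.506,-.211],.034);need([f[0],f[1],.024],-.125)
caps()
"
```

```text
cap px [279.3 267.7] area 1276 bbox [245 251  70  36] pred [281.1 215.8] centre [ 0.4588 -0.2046] r 0.02
grasp [ 0.5066 -0.2106  0.131 ] rpy [-3.141  0.    -0.125] t 16.4 need [-1.61  0.    3.57] az 0.0
[405.   23.7] 226 [ 0.962 -0.351  0.034]
[431.7  24.2] 222 [ 0.962 -0.417  0.034]
[459.2  25.1] 191 [ 0.961 -0.485  0.034]
[28.3 34.9] 244 [0.92  0.587 0.034]
[404.9  49.8] 222 [ 0.896 -0.35   0.034]
[433.   50.9] 185 [ 0.894 -0.42   0.034]
[458.8  50.4] 209 [ 0.896 -0.483  0.034]
[343.7 155.4] 261 [ 0.628 -0.2    0.034]
[216.3 245.4] 369 [0.405 0.104 0.034]
```

```bash
python3 -c "
from h import *
c=camera('wrist');cv2.imwrite('pics/w5.png',c['pixels'][:,:,::-1])
"
```

```text
(no output)
```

View pics/w5.png

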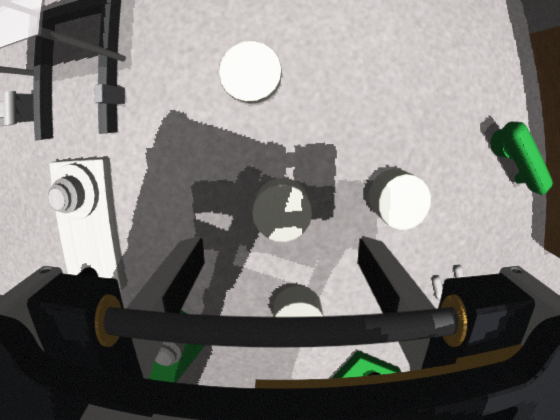

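```bash
cat >> h.py <<'E'
def hough(guess,ztop,win=45,rr=.025):
    o=get_obs();c=camera("wrist");g=wproj(c,o,[*guess,ztop]);x0,y0=(g-win).astype(int);y0=max(y0,0);x0=max(x0,0)
    gr=cv2.cvtColor(c["pixels"],cv2.COLOR_RGB2GRAY)[y0:y0+2*win,x0:x0+2*win]
    gr=cv2.resize(gr,None,fx=4,fy=4,interpolation=cv2.INTER_CUBIC)
    r=4*np.hypot(*(wproj(c,o,[guess[0],guess[1]+rr,ztop])-g))
    h=cv2.HoughCircles(gr,cv2.HOUGH_GRADIENT_ALT,1,20,param1=80,param2=.5,minRadius=int(r*.85),maxRadius=int(r*1.15))
    if h is None: print("none",r);return
    for u,v,q in h[0][:4]:
        p=np.array([x0,y0])+(np.array([u,v])+.5)/4-.5;w=wback(c,o,p,ztop)
        print("px",p.round(1),"r",(q/4).round(1),"exp",(r/4).round(1),"pred",g.round(1),"->",w.round(4))
E
python3 -c "
from h import *
hough([.506,-.211],.034)
"
```

```text
px [282.6 210.1] r 30.5 exp 30.2 pred [281.2 215.9] -> [ 0.5108 -0.2127  0.034 ]
```

Emit:
{"op": "apply_moves", "data": {
  "increments": [
    {"tx":0.15,"ty":0.05,"tz":0.4,"ax":0,"ay":0,"az":0},
    {"tx":0,"ty":0,"tz":0.8,"ax":0,"ay":0,"az":0},
    {"tx":0,"ty":0,"tz":0.9,"ax":0,"ay":0,"az":0},
    {"tx":0,"ty":0,"tz":0.8,"ax":0,"ay":0,"az":0},
    {"tx":0,"ty":0,"tz":0.45,"ax":0,"ay":0,"az":0},
    {"tx":0,"ty":0,"tz":0.22,"ax":0,"ay":0,"az":0},
    {"tx":0,"ty":0,"tz":0,"ax":0,"ay":0,"az":0},
    {"tx":0,"ty":0,"tz":0,"ax":0,"ay":0,"az":0}
  ]
}}

```text
time_s: 17.5
ee_pos: [0.511, -0.2134, 0.2047]
eef_rot: [3.141, -0.001, -0.126]
force: [-0.7, 0.2, 0.6]
grip_width: 0.0938
grip_force: 0.0
```

Emit:
{"op": "apply_moves", "data": {
  "increments": [
    {"tx":0,"ty":0,"tz":0,"ax":0,"ay":0,"az":0},
    {"tx":0,"ty":0,"tz":0,"ax":0,"ay":0,"az":0},
    {"tx":0,"ty":0,"tz":0,"ax":0,"ay":0,"az":0},
    {"tx":0,"ty":0,"tz":0,"ax":0,"ay":0,"az":0}
  ],
  "jaw": 1,
  "force": 12
}}

```text
time_s: 18.0
ee_pos: [0.5108, -0.2133, 0.204]
eef_rot: [3.142, -0.0, -0.126]
force: [-0.0, -0.0, 0.2]
grip_width: 0.0574
grip_force: 0.0
```

```bash
python3 -c "
from h import *
need([.552,-.011,.11],-.125)
hough([.5108,-.2127],.034)
"
```

```text
grasp [ 0.5108 -0.2133  0.024 ] rpy [ 3.142 -0.    -0.126] t 18.0 need [ 0.52 -6.86 -2.87] az -0.01
none 192.434764362238
```

Still closing; finish the grip, then lift and carry.

Emit:
{"op": "apply_moves", "data": {
  "increments": [
    {"tx":0,"ty":0,"tz":0,"ax":0,"ay":0,"az":0},
    {"tx":0,"ty":0,"tz":0,"ax":0,"ay":0,"az":0},
    {"tx":0,"ty":0,"tz":0,"ax":0,"ay":0,"az":0}
  ]
}}

```text
time_s: 18.42
ee_pos: [0.5108, -0.2133, 0.204]
eef_rot: [-3.142, -0.0, -0.126]
force: [-0.7, 0.1, -0.2]
grip_width: 0.05
grip_force: 12.0
```

Emit:
{"op": "apply_moves", "data": {
  "increments": [
    {"tx":0,"ty":0,"tz":-0.6,"ax":0,"ay":0,"az":0},
    {"tx":0,"ty":0,"tz":-1,"ax":0,"ay":0,"az":0},
    {"tx":0,"ty":-0.4,"tz":-0.9,"ax":0,"ay":0,"az":0},
    {"tx":0.1,"ty":-0.9,"tz":-0.37,"ax":0,"ay":0,"az":0},
    {"tx":0.1,"ty":-1,"tz":0,"ax":0,"ay":0,"az":0},
    {"tx":0.1,"ty":-1,"tz":0,"ax":0,"ay":0,"az":0},
    {"tx":0.1,"ty":-1,"tz":0,"ax":0,"ay":0,"az":0},
    {"tx":0.1,"ty":-1,"tz":0,"ax":0,"ay":0,"az":0},
    {"tx":0.02,"ty":-0.9,"tz":0,"ax":0,"ay":0,"az":0},
    {"tx":0,"ty":-0.5,"tz":0,"ax":0,"ay":0,"az":0},
    {"tx":0,"ty":-0.16,"tz":0,"ax":0,"ay":0,"az":0},
    {"tx":0,"ty":0,"tz":0,"ax":0,"ay":0,"az":0}
  ]
}}

```text
time_s: 19.92
ee_pos: [0.552, -0.0114, 0.2903]
eef_rot: [3.141, -0.0, -0.126]
force: [0.2, -0.7, -0.1]
grip_width: 0.0504
grip_force: 12.0
```

```bash
python3 -c "
from h import *
need([.552,-.011,.068],-.125)
o=get_obs();c=camera('wrist');cv2.imwrite('pics/w6.png',c['pixels'][:,:,::-1])
need([.552,-.011,.052])
print(wproj(c,o,[o['ee_pos'][0],o['ee_pos'][1],o['ee_pos'][2]-.17]))
"
```

```text
grasp [ 0.5521 -0.0114  0.1103] rpy [ 3.141 -0.    -0.126] t 19.9 need [-0.   -0.01  1.41] az -0.01
grasp [ 0.552  -0.0117  0.1102] rpy [ 3.141 -0.    -0.126] t 20.0 need [-0.   -0.02  1.94] az None
[280.4840123  274.87282864]
```

View pics/w6.png

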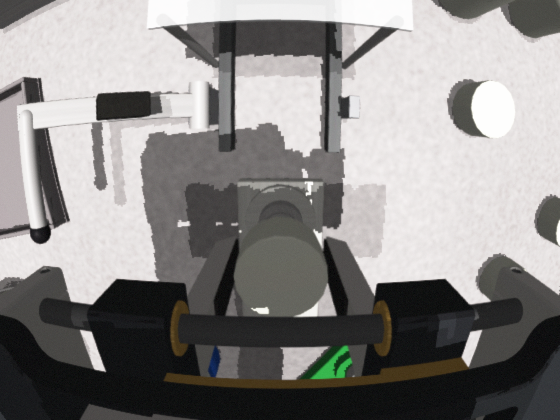

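Emit:
{"op": "apply_moves", "data": {
  "increments": [
    {"tx":0,"ty":0,"tz":0.4,"ax":0,"ay":0,"az":0},
    {"tx":0,"ty":0,"tz":0.5,"ax":0,"ay":0,"az":0},
    {"tx":0,"ty":0,"tz":0.3,"ax":0,"ay":0,"az":0},
    {"tx":0,"ty":0,"tz":0.2,"ax":0,"ay":0,"az":0},
    {"tx":0,"ty":0,"tz":0,"ax":0,"ay":0,"az":0},
    {"tx":0,"ty":0,"tz":0,"ax":0,"ay":0,"az":0}
  ]
}}

```text
time_s: 20.72
ee_pos: [0.5521, -0.0111, 0.2482]
eef_rot: [3.142, -0.0, -0.126]
force: [1.6, -0.8, -1.4]
grip_width: 0.0503
grip_force: 12.0
```

Emit:
{"op": "apply_moves", "data": {
  "increments": [
    {"tx":0,"ty":0,"tz":0,"ax":0,"ay":0,"az":0},
    {"tx":0,"ty":0,"tz":0,"ax":0,"ay":0,"az":0},
    {"tx":0,"ty":0,"tz":0,"ax":0,"ay":0,"az":0},
    {"tx":0,"ty":0,"tz":0,"ax":0,"ay":0,"az":0}
  ],
  "jaw": 0.25
}}

```text
time_s: 21.22
ee_pos: [0.552, -0.0111, 0.2481]
eef_rot: [3.142, 0.0, -0.126]
force: [-0.0, -0.4, -0.1]
grip_width: 0.0704
grip_force: 0.0
```

```bash
cat >> h.py <<'E'
def check(pin=(.552,-.011)):
    o=get_obs();c=camera("wrist");print("grasp z",round(o["ee_pos"][2]-.18,4))
    g0=cv2.cvtColor(c["pixels"],cv2.COLOR_RGB2GRAY);ed=cv2.GaussianBlur(g0,(3,3),0)
    gx=np.hypot(cv2.Sobel(ed,cv2.CV_32F,1,0),cv2.Sobel(ed,cv2.CV_32F,0,1))
    a=np.linspace(0,2*np.pi,120,endpoint=False)
    for nm,z in (("home",.060),("tight",.076)):
        best=(0,)
        for dx in np.arange(-.006,.0061,.001):
            for dy in np.arange(-.006,.0061,.001):
                P=np.array([wproj(c,o,[pin[0]+dx+.025*np.cos(t),pin[1]+dy+.025*np.sin(t),z]) for t in a])
                s=cv2.remap(gx,P[:,0].astype(np.float32),P[:,1].astype(np.float32),1).clip(0,60).mean()
                if s>best[0]:best=(s,dx,dy)
        print(nm,np.round(best,4))
    hough(pin,.060,60);hough(pin,.076,60)
    return c
E
python3 -c "
from h import *
c=check();crop(c,180,130,200,160,4,'w7.png')"
```

```text
grasp z 0.0681
home [ 1.49781e+01 -6.00000e-03 -3.00000e-03]
tight [ 3.68657e+01 -4.00000e-03  1.00000e-03]
px [280.9 271.9] r 46.5 exp 43.9 pred [280.5 260.3] -> [ 0.5448 -0.0103  0.06  ]
px [279.6 271.6] r 49.0 exp 47.6 pred [280.4 273.1] -> [ 0.5529 -0.0107  0.076 ]
```

View pics/w7.png

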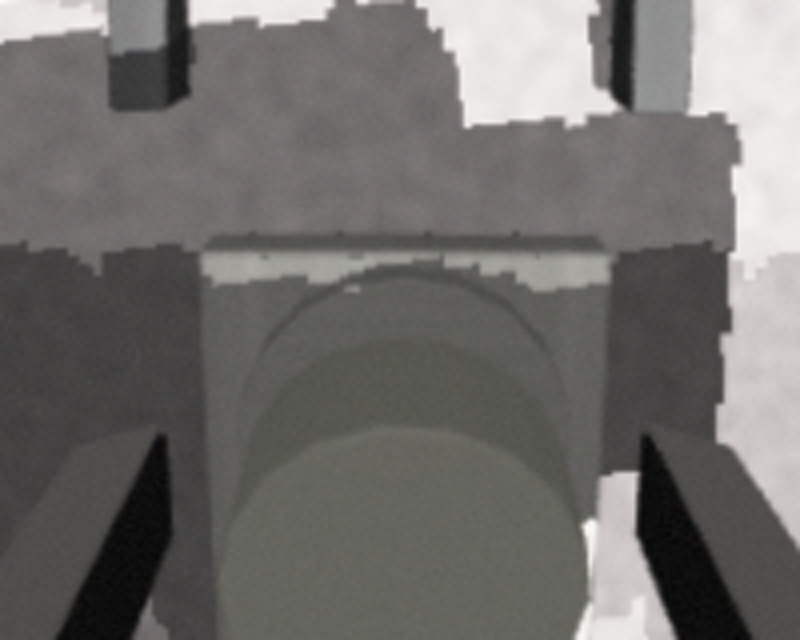

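```bash
python3 -c "
from h import *
o=get_obs();c=camera('wrist');u=np.array([.992,-.126]);p=np.array([.552,-.011])
for n,z in (('home',.026),('tight',.042),('nose',.052)):
    print(n,'top back',((wproj(c,o,[*(p+.025*u),z+.034])-[180,130])*4).round(),'rim back',((wproj(c,o,[*(p+.025*u),z])-[180,130])*4).round(), 'width',4*(wproj(c,o,[p[0]-.0031,p[1]-.0248,z+.034])-wproj(c,o,[p[0]+.0031,p[1]+.0248,z+.034]))[0].round(1))
"
```

```text
home top back [402. 351.] rim back [402. 289.] width 354.0
tight top back [402. 390.] rim back [402. 316.] width 384.8
nose top back [402. 417.] rim back [402. 335.] width 406.8
```

```bash
cat >> h.py <<'E'
def fitz(pin=(.552,-.011),rad=.025,zs=np.arange(.054,.09,.002),lim=.007):
    o=get_obs();c=camera("wrist");g0=cv2.GaussianBlur(cv2.cvtColor(c["pixels"],cv2.COLOR_RGB2GRAY),(3,3),0)
    gx=np.hypot(cv2.Sobel(g0,cv2.CV_32F,1,0),cv2.Sobel(g0,cv2.CV_32F,0,1)).clip(0,60)
    a=np.linspace(0,2*np.pi,90,endpoint=False);res=[]
    for z in zs:
        for dx in np.arange(-lim,lim+.0001,.001):
            for dy in np.arange(-.003,.0031,.001):
                P=np.array([wproj(c,o,[pin[0]+dx+rad*np.cos(t),pin[1]+dy+rad*np.sin(t),z]) for t in a],np.float32)
                res.append((cv2.remap(gx,P[:,0],P[:,1],1).mean(),z,dx,dy))
    res.sort(reverse=True);print(np.round(res[:6],4))
E
python3 -c "
from h import *
fitz()
print('rim');fitz(zs=np.arange(.022,.058,.004))
"
```

```text
[[ 4.68352e+01  6.80000e-02 -7.00000e-03  1.00000e-03]
 [ 4.57064e+01  7.00000e-02 -6.00000e-03  1.00000e-03]
 [ 4.46257e+01  7.00000e-02 -7.00000e-03  1.00000e-03]
 [ 4.39514e+01  7.20000e-02 -6.00000e-03  1.00000e-03]
 [ 4.23358e+01  7.20000e-02 -5.00000e-03  1.00000e-03]
 [ 4.06042e+01  7.40000e-02 -5.00000e-03  1.00000e-03]]
rim
[[ 2.28885e+01  3.80000e-02  7.00000e-03 -1.00000e-03]
 [ 2.17948e+01  2.20000e-02  6.00000e-03 -3.00000e-03]
 [ 2.16306e+01  2.20000e-02  4.00000e-03  0.00000e+00]
 [ 2.16281e+01  2.60000e-02  5.00000e-03  0.00000e+00]
 [ 2.15774e+01  3.40000e-02  7.00000e-03 -1.00000e-03]
 [ 2.15592e+01  2.60000e-02  7.00000e-03 -3.00000e-03]]
```

Emit:
{"op": "apply_moves", "data": {
  "increments": [
    {"tx":0,"ty":0,"tz":-0.4,"ax":0,"ay":0,"az":0},
    {"tx":0,"ty":0,"tz":-0.8,"ax":0,"ay":0,"az":0},
    {"tx":0,"ty":0,"tz":-0.7,"ax":0,"ay":0,"az":0},
    {"tx":0,"ty":0,"tz":-0.2,"ax":0,"ay":0,"az":0},
    {"tx":0,"ty":0,"tz":0,"ax":0,"ay":0,"az":0},
    {"tx":0,"ty":0,"tz":0,"ax":0,"ay":0,"az":0}
  ],
  "jaw": 0
}}

```text
time_s: 22.28
ee_pos: [0.5519, -0.0111, 0.3103]
eef_rot: [3.142, 0.001, -0.126]
force: [0.3, -0.1, -0.1]
grip_width: 0.094
grip_force: 0.0
```

```bash
python3 -c "
from h import *
fitz()
fitz(zs=[.06]);fitz(zs=[.076]);fitz(zs=[.086])
need([.552,-.011,.066],-.125)
c=camera('wrist');crop(c,210,130,140,110,5,'w8.png')
cv2.imwrite('pics/w8s.png',cv2.resize(camera('scene')['pixels'][210:310,180:320,::-1],None,fx=5,fy=5,interpolation=cv2.INTER_CUBIC))
"
```

```text
[[ 4.49308e+01  6.60000e-02 -7.00000e-03  1.00000e-03]
 [ 4.37110e+01  6.60000e-02 -7.00000e-03  2.00000e-03]
 [ 4.36990e+01  7.00000e-02 -6.00000e-03  1.00000e-03]
 [ 4.35639e+01  6.80000e-02 -6.00000e-03  1.00000e-03]
 [ 4.32481e+01  6.40000e-02 -7.00000e-03  1.00000e-03]
 [ 4.29247e+01  6.80000e-02 -7.00000e-03  1.00000e-03]]
[[ 3.16951e+01  6.00000e-02 -7.00000e-03  1.00000e-03]
 [ 3.03557e+01  6.00000e-02 -7.00000e-03  0.00000e+00]
 [ 2.99823e+01  6.00000e-02 -7.00000e-03  2.00000e-03]
 [ 2.76098e+01  6.00000e-02 -7.00000e-03  3.00000e-03]
 [ 2.75391e+01  6.00000e-02  7.00000e-03  3.00000e-03]
 [ 2.66611e+01  6.00000e-02 -6.00000e-03  1.00000e-03]]
[[ 3.69588e+01  7.60000e-02 -1.00000e-03  2.00000e-03]
 [ 3.68980e+01  7.60000e-02 -2.00000e-03  2.00000e-03]
 [ 3.59470e+01  7.60000e-02 -3.00000e-03  3.00000e-03]
 [ 3.57712e+01  7.60000e-02 -3.00000e-03  2.00000e-03]
 [ 3.55730e+01  7.60000e-02 -4.00000e-03  2.00000e-03]
 [ 3.49460e+01  7.60000e-02 -3.00000e-03  1.00000e-03]]
[[ 3.38977e+01  8.60000e-02  3.00000e-03  1.00000e-03]
 [ 3.38863e+01  8.60000e-02  4.00000e-03  1.00000e-03]
 [ 3.37143e+01  8.60000e-02 -2.00000e-03  2.00000e-03]
 [ 3.33888e+01  8.60000e-02 -2.00000e-03  1.00000e-03]
 [ 3.30764e+01  8.60000e-02  2.00000e-03  1.00000e-03]
 [ 3.30425e+01  8.60000e-02 -1.00000e-03  2.00000e-03]]
grasp [ 0.5519 -0.0111  0.1306] rpy [ 3.142e+00  1.000e-03 -1.260e-01] t 22.5 need [ 0.   -0.    2.15] az -0.01
```

View pics/w8.png

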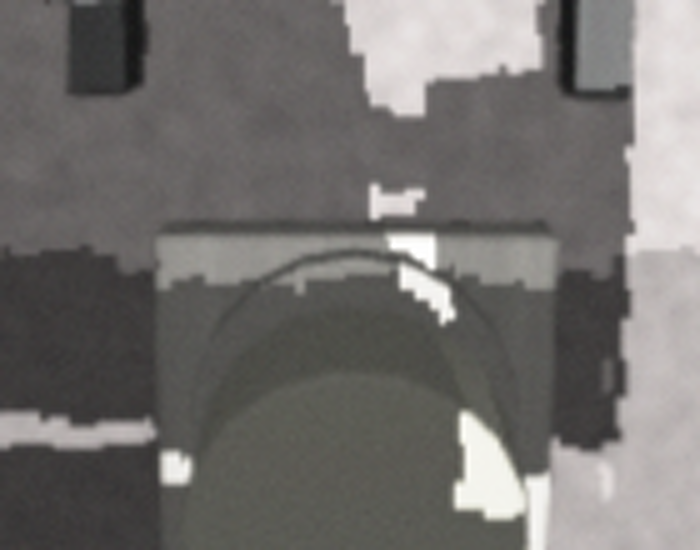

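Emit:
{"op": "apply_moves", "data": {
  "increments": [
    {"tx":0,"ty":0,"tz":0,"ax":0,"ay":0,"az":0},
    {"tx":0,"ty":0,"tz":0,"ax":0,"ay":0,"az":0},
    {"tx":0,"ty":0,"tz":0,"ax":0,"ay":0,"az":0},
    {"tx":0,"ty":0,"tz":0,"ax":0,"ay":0,"az":0},
    {"tx":0,"ty":0,"tz":0,"ax":0,"ay":0,"az":0},
    {"tx":0,"ty":0,"tz":0.4,"ax":0,"ay":0,"az":0},
    {"tx":0,"ty":0,"tz":0.3,"ax":0,"ay":0,"az":0},
    {"tx":0,"ty":0,"tz":0.15,"ax":0,"ay":0,"az":0},
    {"tx":0,"ty":0,"tz":0.15,"ax":0,"ay":0,"az":0},
    {"tx":0,"ty":0,"tz":0.12,"ax":0,"ay":0,"az":0},
    {"tx":0,"ty":0,"tz":0,"ax":0,"ay":0,"az":0}
  ],
  "jaw": 1
}}

```text
time_s: 23.95
ee_pos: [0.5521, -0.0111, 0.2773]
eef_rot: [-3.142, 0.0, -0.126]
force: [0.3, -0.3, -0.0]
grip_width: 0.0003
grip_force: 0.0
```

Emit:
{"op": "apply_moves", "data": {
  "increments": [
    {"tx":0,"ty":0,"tz":0.08,"ax":0,"ay":0,"az":0},
    {"tx":0,"ty":0,"tz":0,"ax":0,"ay":0,"az":0},
    {"tx":0,"ty":0,"tz":0,"ax":0,"ay":0,"az":0}
  ]
}}

```text
time_s: 24.32
ee_pos: [0.5523, -0.0111, 0.2757]
eef_rot: [-3.142, -0.002, -0.126]
force: [1.6, -0.5, 5.3]
grip_width: 0.0004
grip_force: 2.8
```

Emit:
{"op": "apply_moves", "data": {
  "increments": [
    {"tx":0,"ty":0,"tz":0.08,"ax":0,"ay":0,"az":0},
    {"tx":0,"ty":0,"tz":0,"ax":0,"ay":0,"az":0},
    {"tx":0,"ty":0,"tz":0,"ax":0,"ay":0,"az":0}
  ]
}}

```text
time_s: 24.7
ee_pos: [0.5528, -0.0112, 0.275]
eef_rot: [-3.141, -0.005, -0.126]
force: [0.7, -1.2, 17.3]
grip_width: 0.0003
grip_force: 8.7
```

Emit:
{"op": "apply_moves", "data": {
  "increments": [
    {"tx":0,"ty":0,"tz":-0.5,"ax":0,"ay":0,"az":0},
    {"tx":0,"ty":0,"tz":0,"ax":0,"ay":0,"az":0},
    {"tx":0,"ty":0,"tz":0,"ax":0,"ay":0,"az":0},
    {"tx":0,"ty":0,"tz":0,"ax":0,"ay":0,"az":0},
    {"tx":0,"ty":0,"tz":0,"ax":0,"ay":0,"az":0},
    {"tx":0,"ty":0,"tz":0.5,"ax":0,"ay":0,"az":0},
    {"tx":0,"ty":0,"tz":0.6,"ax":0,"ay":0,"az":0},
    {"tx":0,"ty":0,"tz":0.34,"ax":0,"ay":0,"az":0},
    {"tx":0,"ty":0,"tz":0,"ax":0,"ay":0,"az":0}
  ],
  "jaw": 0.2
}}

```text
time_s: 25.82
ee_pos: [0.5519, -0.011, 0.2433]
eef_rot: [3.142, 0.002, -0.126]
force: [0.3, 0.1, 1.0]
grip_width: 0.0752
grip_force: 0.0
```

Emit:
{"op": "apply_moves", "data": {
  "increments": [
    {"tx":0,"ty":0,"tz":0,"ax":0,"ay":0,"az":0},
    {"tx":0,"ty":0,"tz":0,"ax":0,"ay":0,"az":0},
    {"tx":0,"ty":0,"tz":0,"ax":0,"ay":0,"az":0},
    {"tx":0,"ty":0,"tz":0,"ax":0,"ay":0,"az":0},
    {"tx":0,"ty":0,"tz":0,"ax":0,"ay":0,"az":0},
    {"tx":0,"ty":0,"tz":-0.4,"ax":0,"ay":0,"az":0},
    {"tx":0,"ty":0,"tz":-0.8,"ax":0,"ay":0,"az":0},
    {"tx":0,"ty":0,"tz":-0.8,"ax":0,"ay":0,"az":0},
    {"tx":0,"ty":0,"tz":-0.8,"ax":0,"ay":0,"az":0},
    {"tx":0,"ty":0,"tz":0,"ax":0,"ay":0,"az":0}
  ],
  "jaw": 1,
  "force": 12
}}

```text
time_s: 27.08
ee_pos: [0.5522, -0.0111, 0.3304]
eef_rot: [-3.141, -0.003, -0.126]
force: [0.1, 0.0, -0.6]
grip_width: 0.0504
grip_force: 12.0
```

Emit:
{"op": "apply_moves", "data": {
  "increments": [
    {"tx":-0.5,"ty":-0.7,"tz":0,"ax":0,"ay":0,"az":0},
    {"tx":-0.6,"ty":-0.95,"tz":0,"ax":0,"ay":0,"az":0},
    {"tx":-0.6,"ty":-0.95,"tz":0,"ax":0,"ay":0,"az":0},
    {"tx":-0.6,"ty":-0.95,"tz":0,"ax":0,"ay":0,"az":0},
    {"tx":-0.6,"ty":-0.95,"tz":0,"ax":0,"ay":0,"az":0},
    {"tx":-0.6,"ty":-0.95,"tz":0,"ax":0,"ay":0,"az":0},
    {"tx":-0.6,"ty":-0.95,"tz":0,"ax":0,"ay":0,"az":0},
    {"tx":-0.6,"ty":-0.95,"tz":0,"ax":0,"ay":0,"az":0},
    {"tx":-0.6,"ty":-0.95,"tz":0,"ax":0,"ay":0,"az":0},
    {"tx":-0.6,"ty":-0.95,"tz":0,"ax":0,"ay":0,"az":0},
    {"tx":-0.6,"ty":-0.8,"tz":0,"ax":0,"ay":0,"az":0},
    {"tx":-0.08,"ty":-0.24,"tz":0,"ax":0,"ay":0,"az":0}
  ]
}}

```text
time_s: 28.58
ee_pos: [0.3941, 0.3209, 0.3276]
eef_rot: [3.141, 0.001, -0.124]
force: [-0.2, -1.4, -0.2]
grip_width: 0.0503
grip_force: 12.0
```

```bash
python3 -c "
from h import *
need([.395,.32,.035],-.125)
c=camera('top');print()
g=cv2.cvtColor(c['pixels'],cv2.COLOR_RGB2GRAY)
h=cv2.HoughCircles(cv2.GaussianBlur(g,(3,3),0),cv2.HOUGH_GRADIENT_ALT,1,20,param1=120,param2=.5,minRadius=20,maxRadius=45)
for u,v,r in h[0][:5]: print(u,v,r,back(c,(u,v),.06).round(3))
c=caps()
"
```

```text
grasp [0.3939 0.3208 0.1476] rpy [ 3.141e+00  1.000e-03 -1.240e-01] t 28.6 need [0.04 0.02 3.75] az 0.01

129.0 237.0 30.293905 [0.421 0.308 0.06 ]
273.0 119.0 28.203411 [ 0.71  -0.027  0.06 ]
67.0 243.0 35.374653 [0.405 0.453 0.06 ]
68.0 50.0 41.629204 [0.873 0.475 0.06 ]
528.0 177.0 26.910656 [ 0.578 -0.634  0.06 ]
[28.2 34.7] 221 [0.921 0.587 0.034]
[344.7 156.5] 282 [ 0.626 -0.202  0.034]
[393.  207.1] 292 [ 0.504 -0.32   0.034]
[139.4 218.7] 282 [0.466 0.292 0.034]
[360.3 230.3] 293 [ 0.447 -0.241  0.034]
[216.3 245.5] 344 [0.405 0.104 0.034]
```

Emit:
{"op": "apply_moves", "data": {
  "increments": [
    {"tx":0,"ty":0,"tz":0.6,"ax":0,"ay":0,"az":0},
    {"tx":0,"ty":0,"tz":0.9,"ax":0,"ay":0,"az":0},
    {"tx":0,"ty":0,"tz":0.9,"ax":0,"ay":0,"az":0},
    {"tx":0,"ty":0,"tz":0.8,"ax":0,"ay":0,"az":0},
    {"tx":0,"ty":0,"tz":0.5,"ax":0,"ay":0,"az":0},
    {"tx":0,"ty":0,"tz":0.05,"ax":0,"ay":0,"az":0},
    {"tx":0,"ty":0,"tz":0,"ax":0,"ay":0,"az":0}
  ]
}}

```text
time_s: 29.55
ee_pos: [0.3952, 0.3199, 0.2166]
eef_rot: [-3.141, -0.001, -0.126]
force: [0.0, -0.7, 0.3]
grip_width: 0.0502
grip_force: 12.0
```

Emit:
{"op": "apply_moves", "data": {
  "increments": [
    {"tx":0,"ty":0,"tz":0,"ax":0,"ay":0,"az":0},
    {"tx":0,"ty":0,"tz":0,"ax":0,"ay":0,"az":0},
    {"tx":0,"ty":0,"tz":0,"ax":0,"ay":0,"az":0},
    {"tx":0,"ty":0,"tz":-0.5,"ax":0,"ay":0,"az":0},
    {"tx":0,"ty":0,"tz":-0.9,"ax":0,"ay":0,"az":0},
    {"tx":0,"ty":0,"tz":-1,"ax":0,"ay":0,"az":0},
    {"tx":0,"ty":0,"tz":-0.9,"ax":0,"ay":0,"az":0},
    {"tx":0,"ty":0,"tz":-0.4,"ax":0,"ay":0,"az":0},
    {"tx":0,"ty":0,"tz":0,"ax":0,"ay":0,"az":0}
  ],
  "jaw": 0.3
}}

```text
time_s: 30.68
ee_pos: [0.3949, 0.3199, 0.3276]
eef_rot: [-3.141, -0.001, -0.126]
force: [-0.3, 0.1, 0.3]
grip_width: 0.0658
grip_force: 0.0
```

```bash
python3 -c "
from h import *
need([.504,-.320,.131],-.125)
need([.447,-.241,.131],-.125)
"
```

```text
grasp [0.3951 0.3201 0.1476] rpy [-3.141e+00 -1.000e-03 -1.260e-01] t 30.7 need [ 6.28 20.71  0.54] az -0.01
grasp [0.3951 0.3201 0.1476] rpy [-3.141e+00 -1.000e-03 -1.260e-01] t 30.7 need [ 4.06 18.34  0.54] az -0.01
```

Emit:
{"op": "apply_moves", "data": {
  "increments": [
    {"tx":0.2,"ty":0.7,"tz":0,"ax":0,"ay":0,"az":0},
    {"tx":0.2,"ty":1,"tz":0,"ax":0,"ay":0,"az":0},
    {"tx":0.2,"ty":1,"tz":0,"ax":0,"ay":0,"az":0},
    {"tx":0.2,"ty":1,"tz":0,"ax":0,"ay":0,"az":0},
    {"tx":0.2,"ty":1,"tz":0,"ax":0,"ay":0,"az":0},
    {"tx":0.2,"ty":1,"tz":0,"ax":0,"ay":0,"az":0},
    {"tx":0.2,"ty":1,"tz":0,"ax":0,"ay":0,"az":0},
    {"tx":0.2,"ty":1,"tz":0,"ax":0,"ay":0,"az":0},
    {"tx":0.2,"ty":1,"tz":0,"ax":0,"ay":0,"az":0},
    {"tx":0.2,"ty":1,"tz":0,"ax":0,"ay":0,"az":0},
    {"tx":0.2,"ty":1,"tz":0,"ax":0,"ay":0,"az":0},
    {"tx":0.2,"ty":1,"tz":0,"ax":0,"ay":0,"az":0}
  ],
  "jaw": 0
}}

```text
time_s: 32.17
ee_pos: [0.4222, -0.0383, 0.326]
eef_rot: [-3.141, 0.002, -0.126]
force: [-0.1, 0.4, -0.3]
grip_width: 0.094
grip_force: 0.0
```

Emit:
{"op": "apply_moves", "data": {
  "increments": [
    {"tx":0.25,"ty":1,"tz":0,"ax":0,"ay":0,"az":0},
    {"tx":0.25,"ty":1,"tz":0,"ax":0,"ay":0,"az":0},
    {"tx":0.25,"ty":1,"tz":0,"ax":0,"ay":0,"az":0},
    {"tx":0.25,"ty":1,"tz":0,"ax":0,"ay":0,"az":0},
    {"tx":0.25,"ty":1,"tz":0.2,"ax":0,"ay":0,"az":0},
    {"tx":0.25,"ty":1,"tz":0.2,"ax":0,"ay":0,"az":0},
    {"tx":0.16,"ty":0.64,"tz":0.14,"ax":0,"ay":0,"az":0},
    {"tx":0,"ty":0,"tz":0,"ax":0,"ay":0,"az":0},
    {"tx":0,"ty":0,"tz":0,"ax":0,"ay":0,"az":0}
  ]
}}

```text
time_s: 33.3
ee_pos: [0.4468, -0.2405, 0.3106]
eef_rot: [-3.141, 0.0, -0.125]
force: [1.1, -0.3, -0.1]
grip_width: 0.0942
grip_force: 0.0
```

```bash
python3 -c "
from h import *
need([.447,-.241,.024],-.125)
hough([.447,-.241],.034)
"
```

```text
grasp [ 0.4467 -0.2404  0.1306] rpy [-3.141  0.    -0.125] t 33.3 need [0.01 0.02 3.55] az -0.0
none 121.28380203756286
```

```bash
python3 -c "
from h import *
fitz((.447,-.241),zs=[.034],lim=.010)
f,c=capfit([.447,-.241],.034,150)
crop(c,200,140,160,120,5,'w9.png')
"
```

```text
[[ 5.26290e+01  3.40000e-02 -0.00000e+00  2.00000e-03]
 [ 5.20754e+01  3.40000e-02 -0.00000e+00  1.00000e-03]
 [ 4.83641e+01  3.40000e-02  1.00000e-03  1.00000e-03]
 [ 4.82343e+01  3.40000e-02  1.00000e-03  2.00000e-03]
 [ 4.62144e+01  3.40000e-02 -1.00000e-03  2.00000e-03]
 [ 4.43942e+01  3.40000e-02 -1.00000e-03  1.00000e-03]]
cap px [282.5 140.2] area 111071 bbox [  0   0 560 316] pred [281.3 215.1] centre [ 0.5121 -0.2393] r 0.1731
```

Emit:
{"op": "apply_moves", "data": {
  "increments": [
    {"tx":0.01,"ty":-0.03,"tz":0.4,"ax":0,"ay":0,"az":0},
    {"tx":0,"ty":0,"tz":0.8,"ax":0,"ay":0,"az":0},
    {"tx":0,"ty":0,"tz":0.9,"ax":0,"ay":0,"az":0},
    {"tx":0,"ty":0,"tz":0.8,"ax":0,"ay":0,"az":0},
    {"tx":0,"ty":0,"tz":0.45,"ax":0,"ay":0,"az":0},
    {"tx":0,"ty":0,"tz":0.2,"ax":0,"ay":0,"az":0},
    {"tx":0,"ty":0,"tz":0,"ax":0,"ay":0,"az":0}
  ]
}}

```text
time_s: 34.33
ee_pos: [0.4473, -0.2403, 0.2044]
eef_rot: [3.142, -0.0, -0.126]
force: [0.5, -0.7, 0.0]
grip_width: 0.0942
grip_force: 0.0
```

Emit:
{"op": "apply_moves", "data": {
  "increments": [
    {"tx":0,"ty":0,"tz":0,"ax":0,"ay":0,"az":0},
    {"tx":0,"ty":0,"tz":0,"ax":0,"ay":0,"az":0},
    {"tx":0,"ty":0,"tz":0,"ax":0,"ay":0,"az":0},
    {"tx":0,"ty":0,"tz":0,"ax":0,"ay":0,"az":0},
    {"tx":0,"ty":0,"tz":0,"ax":0,"ay":0,"az":0},
    {"tx":0,"ty":0,"tz":0,"ax":0,"ay":0,"az":0},
    {"tx":0,"ty":0,"tz":0,"ax":0,"ay":0,"az":0},
    {"tx":0,"ty":0,"tz":-0.6,"ax":0,"ay":0,"az":0},
    {"tx":0,"ty":0,"tz":-1,"ax":0,"ay":0,"az":0},
    {"tx":0,"ty":0,"tz":-0.9,"ax":0,"ay":0,"az":0},
    {"tx":0,"ty":0,"tz":-0.4,"ax":0,"ay":0,"az":0},
    {"tx":0,"ty":0,"tz":0,"ax":0,"ay":0,"az":0}
  ],
  "jaw": 1
}}

```text
time_s: 35.83
ee_pos: [0.4472, -0.2403, 0.2914]
eef_rot: [3.141, -0.001, -0.126]
force: [-0.4, 0.2, -1.0]
grip_width: 0.0499
grip_force: 12.0
```

```bash
python3 -c "
from h import *
need([.552,-.011,.11],-.125)
o=get_obs();p=np.array(o['ee_pos']);fitz((p[0],p[1]),zs=[p[2]-.17],lim=.005)"
```

```text
grasp [ 0.4473 -0.2404  0.1114] rpy [ 3.141e+00 -1.000e-03 -1.260e-01] t 35.8 need [ 2.5  -8.02  0.04] az -0.01
[[ 4.52581e+01  1.21400e-01  0.00000e+00  0.00000e+00]
 [ 4.36150e+01  1.21400e-01  1.00000e-03  0.00000e+00]
 [ 4.26281e+01  1.21400e-01 -1.00000e-03  0.00000e+00]
 [ 4.25923e+01  1.21400e-01  2.00000e-03  0.00000e+00]
 [ 4.22749e+01  1.21400e-01  0.00000e+00 -1.00000e-03]
 [ 4.02099e+01  1.21400e-01  1.00000e-03 -1.00000e-03]]
```

Emit:
{"op": "apply_moves", "data": {
  "increments": [
    {"tx":0,"ty":-0.6,"tz":0,"ax":0,"ay":0,"az":0},
    {"tx":0,"ty":-1,"tz":0,"ax":0,"ay":0,"az":0},
    {"tx":0,"ty":-1,"tz":0,"ax":0,"ay":0,"az":0},
    {"tx":0,"ty":-1,"tz":0,"ax":0,"ay":0,"az":0},
    {"tx":0,"ty":-1,"tz":0,"ax":0,"ay":0,"az":0},
    {"tx":0,"ty":-1,"tz":0,"ax":0,"ay":0,"az":0},
    {"tx":0,"ty":-1,"tz":0,"ax":0,"ay":0,"az":0},
    {"tx":0,"ty":-0.9,"tz":0,"ax":0,"ay":0,"az":0},
    {"tx":0,"ty":-0.52,"tz":0,"ax":0,"ay":0,"az":0},
    {"tx":0,"ty":0,"tz":0,"ax":0,"ay":0,"az":0},
    {"tx":0,"ty":0,"tz":0,"ax":0,"ay":0,"az":0}
  ]
}}

```text
time_s: 37.25
ee_pos: [0.4773, -0.0021, 0.2911]
eef_rot: [3.141, 0.0, -0.126]
force: [1.0, -0.6, -1.1]
grip_width: 0.05
grip_force: 12.0
```

```bash
python3 -c "
from h import *
fitz((.552,-.011),.013,[.052],.005)
fitz((.552,-.011),.028,[.026],.005)
fitz((.552,-.011),.017,[.040],.005)
need([.552,-.011,.11],-.125)
"
```

```text
[[ 5.55834e+01  5.20000e-02  0.00000e+00 -3.00000e-03]
 [ 5.51134e+01  5.20000e-02  1.00000e-03 -3.00000e-03]
 [ 5.40353e+01  5.20000e-02 -2.00000e-03  3.00000e-03]
 [ 5.40111e+01  5.20000e-02 -4.00000e-03  2.00000e-03]
 [ 5.38058e+01  5.20000e-02  1.00000e-03 -2.00000e-03]
 [ 5.37993e+01  5.20000e-02 -3.00000e-03  3.00000e-03]]
[[ 2.99463e+01  2.60000e-02 -1.00000e-03  0.00000e+00]
 [ 2.82632e+01  2.60000e-02 -1.00000e-03  1.00000e-03]
 [ 2.73006e+01  2.60000e-02  0.00000e+00  0.00000e+00]
 [ 2.66353e+01  2.60000e-02  1.00000e-03  0.00000e+00]
 [ 2.66276e+01  2.60000e-02 -1.00000e-03 -1.00000e-03]
 [ 2.63219e+01  2.60000e-02  0.00000e+00 -1.00000e-03]]
[[ 5.92969e+01  4.00000e-02 -1.00000e-03  1.00000e-03]
 [ 5.77226e+01  4.00000e-02 -1.00000e-03  0.00000e+00]
 [ 5.53647e+01  4.00000e-02  0.00000e+00  1.00000e-03]
 [ 5.50076e+01  4.00000e-02 -2.00000e-03  1.00000e-03]
 [ 5.43938e+01  4.00000e-02 -2.00000e-03  0.00000e+00]
 [ 5.22533e+01  4.00000e-02 -1.00000e-03  2.00000e-03]]
grasp [ 0.4773 -0.0023  0.1112] rpy [ 3.142 -0.    -0.127] t 37.4 need [ 2.51 -0.03  0.04] az -0.02
```

Emit:
{"op": "apply_moves", "data": {
  "increments": [
    {"tx":0.5,"ty":-0.04,"tz":0,"ax":0,"ay":0,"az":0},
    {"tx":0.8,"ty":0,"tz":0,"ax":0,"ay":0,"az":0},
    {"tx":0.7,"ty":0,"tz":0,"ax":0,"ay":0,"az":0},
    {"tx":0.48,"ty":0,"tz":0,"ax":0,"ay":0,"az":0},
    {"tx":0,"ty":0,"tz":0.3,"ax":0,"ay":0,"az":0},
    {"tx":0,"ty":0,"tz":0.5,"ax":0,"ay":0,"az":0},
    {"tx":0,"ty":0,"tz":0.4,"ax":0,"ay":0,"az":0},
    {"tx":0,"ty":0,"tz":0.24,"ax":0,"ay":0,"az":0},
    {"tx":0,"ty":0,"tz":0,"ax":0,"ay":0,"az":0},
    {"tx":0,"ty":0,"tz":0,"ax":0,"ay":0,"az":0}
  ]
}}

```text
time_s: 38.65
ee_pos: [0.5514, -0.0097, 0.2484]
eef_rot: [-3.142, -0.001, -0.126]
force: [-0.3, 0.3, -0.3]
grip_width: 0.0498
grip_force: 12.0
```

Emit:
{"op": "apply_moves", "data": {
  "increments": [
    {"tx":0,"ty":0,"tz":0,"ax":0,"ay":0,"az":0},
    {"tx":0,"ty":0,"tz":0,"ax":0,"ay":0,"az":0},
    {"tx":0,"ty":0,"tz":0,"ax":0,"ay":0,"az":0},
    {"tx":0,"ty":0,"tz":0,"ax":0,"ay":0,"az":0}
  ],
  "jaw": 0.25
}}

```text
time_s: 39.15
ee_pos: [0.5513, -0.0098, 0.2481]
eef_rot: [-3.142, -0.0, -0.126]
force: [0.4, 0.4, 0.6]
grip_width: 0.0703
grip_force: 0.0
```

```bash
python3 -c "
from h import *
fitz((.551,-.0105));hough((.551,-.0105),.060,60);hough((.551,-.0105),.076,60)
need([.551,-.0105,.05])
"
```

```text
[[ 3.80701e+01  5.40000e-02 -2.00000e-03  0.00000e+00]
 [ 3.64226e+01  5.60000e-02 -2.00000e-03  0.00000e+00]
 [ 3.52319e+01  5.80000e-02 -1.00000e-03  0.00000e+00]
 [ 3.47978e+01  6.00000e-02  0.00000e+00  1.00000e-03]
 [ 3.47516e+01  5.80000e-02 -1.00000e-03  1.00000e-03]
 [ 3.46429e+01  5.40000e-02 -2.00000e-03  1.00000e-03]]
none 175.59271305226525
none 190.62608658065744
grasp [ 0.5513 -0.0098  0.068 ] rpy [-3.142  0.    -0.126] t 39.3 need [-0.01  0.03  0.6 ] az None
```

Emit:
{"op": "apply_moves", "data": {
  "increments": [
    {"tx":0,"ty":0,"tz":0.4,"ax":0,"ay":0,"az":0},
    {"tx":0,"ty":0,"tz":0.2,"ax":0,"ay":0,"az":0},
    {"tx":0,"ty":0,"tz":0,"ax":0,"ay":0,"az":0},
    {"tx":0,"ty":0,"tz":0,"ax":0,"ay":0,"az":0}
  ]
}}

```text
time_s: 39.8
ee_pos: [0.5514, -0.0098, 0.2301]
eef_rot: [3.142, -0.0, -0.126]
force: [-0.6, 0.4, -0.5]
grip_width: 0.0703
grip_force: 0.0
```

Emit:
{"op": "apply_moves", "data": {
  "increments": [
    {"tx":0,"ty":0,"tz":0,"ax":0,"ay":0,"az":0},
    {"tx":0,"ty":0,"tz":0,"ax":0,"ay":0,"az":0},
    {"tx":0,"ty":0,"tz":0,"ax":0,"ay":0,"az":0},
    {"tx":0,"ty":0,"tz":0,"ax":0,"ay":0,"az":0},
    {"tx":0,"ty":0,"tz":0,"ax":0,"ay":0,"az":0},
    {"tx":0,"ty":0,"tz":-0.4,"ax":0,"ay":0,"az":0},
    {"tx":0,"ty":0,"tz":-0.6,"ax":0,"ay":0,"az":0},
    {"tx":0,"ty":0,"tz":-0.9,"ax":0,"ay":0,"az":0},
    {"tx":0,"ty":0,"tz":-1,"ax":0,"ay":0,"az":0},
    {"tx":0,"ty":0,"tz":-0.8,"ax":0,"ay":0,"az":0},
    {"tx":0,"ty":0,"tz":-0.3,"ax":0,"ay":0,"az":0},
    {"tx":0,"ty":0,"tz":0,"ax":0,"ay":0,"az":0}
  ],
  "jaw": 1
}}

```text
time_s: 41.3
ee_pos: [0.5512, -0.0097, 0.3505]
eef_rot: [-3.141, -0.001, -0.126]
force: [-0.4, -0.5, -0.5]
grip_width: 0.05
grip_force: 12.0
```

Emit:
{"op": "apply_moves", "data": {
  "increments": [
    {"tx":0.1,"ty":-0.7,"tz":0,"ax":0,"ay":0,"az":0},
    {"tx":0.17,"ty":-1,"tz":0,"ax":0,"ay":0,"az":0},
    {"tx":0.17,"ty":-1,"tz":0,"ax":0,"ay":0,"az":0},
    {"tx":0.17,"ty":-1,"tz":0,"ax":0,"ay":0,"az":0},
    {"tx":0.17,"ty":-1,"tz":0,"ax":0,"ay":0,"az":0},
    {"tx":0.17,"ty":-1,"tz":0,"ax":0,"ay":0,"az":0},
    {"tx":0.17,"ty":-1,"tz":0,"ax":0,"ay":0,"az":0},
    {"tx":0.17,"ty":-1,"tz":0,"ax":0,"ay":0,"az":0},
    {"tx":0.17,"ty":-1,"tz":0,"ax":0,"ay":0,"az":0},
    {"tx":0.17,"ty":-1,"tz":0,"ax":0,"ay":0,"az":0},
    {"tx":0.17,"ty":-1,"tz":0,"ax":0,"ay":0,"az":0},
    {"tx":0.15,"ty":-1,"tz":0,"ax":0,"ay":0,"az":0}
  ]
}}

```text
time_s: 42.8
ee_pos: [0.6536, 0.3321, 0.3485]
eef_rot: [3.141, 0.002, -0.126]
force: [-0.4, 0.3, 0.7]
grip_width: 0.0497
grip_force: 12.0
```

Emit:
{"op": "apply_moves", "data": {
  "increments": [
    {"tx":0,"ty":-0.49,"tz":0,"ax":0,"ay":0,"az":0},
    {"tx":0,"ty":0,"tz":0,"ax":0,"ay":0,"az":0},
    {"tx":0,"ty":0,"tz":0,"ax":0,"ay":0,"az":0}
  ]
}}

```text
time_s: 43.18
ee_pos: [0.6553, 0.3451, 0.3493]
eef_rot: [3.141, 0.001, -0.126]
force: [0.1, -0.6, -0.6]
grip_width: 0.0502
grip_force: 12.0
```

```bash
python3 -c "
from h import *
need([.655,.345,.031],-.125)
o=get_obs();c=camera('wrist');cv2.imwrite('pics/w10.png',c['pixels'][:,:,::-1]);p=np.array(o['ee_pos'])
for q in ([.56,.403],[.56,.205],[.712,.205],[.712,.403]): print(wproj(c,o,[*q,.028]).round())
caps()
"
```

```text
grasp [0.6551 0.345  0.1693] rpy [ 3.141e+00  1.000e-03 -1.260e-01] t 43.2 need [ 0.   -0.    4.61] az -0.01
[238. 295.]
[419. 270.]
[417. 128.]
[211. 151.]
[28.2 34.8] 230 [0.92  0.587 0.034]
[404.9  49.9] 198 [ 0.895 -0.35   0.034]
[344.7 156.3] 291 [ 0.626 -0.203  0.034]
[393.1 207.1] 300 [ 0.504 -0.32   0.034]
[216.2 245.4] 356 [0.405 0.105 0.034]
```

View pics/w10.png

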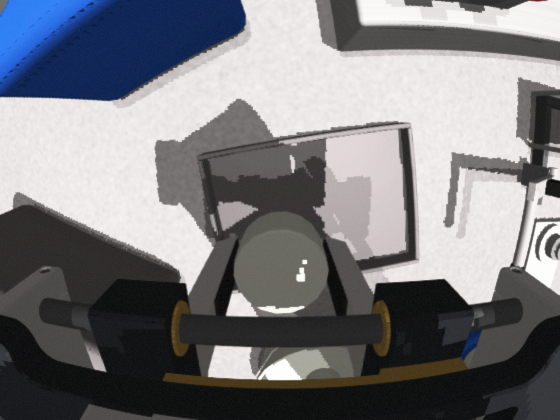

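Emit:
{"op": "apply_moves", "data": {
  "increments": [
    {"tx":0,"ty":0,"tz":0.6,"ax":0,"ay":0,"az":0},
    {"tx":0,"ty":0,"tz":1,"ax":0,"ay":0,"az":0},
    {"tx":0,"ty":0,"tz":1,"ax":0,"ay":0,"az":0},
    {"tx":0,"ty":0,"tz":1,"ax":0,"ay":0,"az":0},
    {"tx":0,"ty":0,"tz":0.6,"ax":0,"ay":0,"az":0},
    {"tx":0,"ty":0,"tz":0.3,"ax":0,"ay":0,"az":0},
    {"tx":0,"ty":0,"tz":0.13,"ax":0,"ay":0,"az":0},
    {"tx":0,"ty":0,"tz":0,"ax":0,"ay":0,"az":0}
  ]
}}

```text
time_s: 44.28
ee_pos: [0.6553, 0.3457, 0.2118]
eef_rot: [-3.141, -0.001, -0.126]
force: [0.0, 0.0, 0.2]
grip_width: 0.0497
grip_force: 12.0
```

Emit:
{"op": "apply_moves", "data": {
  "increments": [
    {"tx":0,"ty":0,"tz":0,"ax":0,"ay":0,"az":0},
    {"tx":0,"ty":0,"tz":0,"ax":0,"ay":0,"az":0},
    {"tx":0,"ty":0,"tz":0,"ax":0,"ay":0,"az":0},
    {"tx":0,"ty":0,"tz":-0.4,"ax":0,"ay":0,"az":0},
    {"tx":0,"ty":0,"tz":-0.8,"ax":0,"ay":0,"az":0},
    {"tx":0,"ty":0,"tz":-1,"ax":0,"ay":0,"az":0},
    {"tx":0,"ty":0,"tz":-1,"ax":0,"ay":0,"az":0},
    {"tx":0,"ty":0,"tz":-1,"ax":0,"ay":0,"az":0},
    {"tx":0,"ty":0,"tz":-0.4,"ax":0,"ay":0,"az":0},
    {"tx":0,"ty":0,"tz":0,"ax":0,"ay":0,"az":0}
  ],
  "jaw": 0.3
}}

```text
time_s: 45.52
ee_pos: [0.6552, 0.3457, 0.3497]
eef_rot: [-3.141, -0.001, -0.126]
force: [-0.1, 0.3, -1.2]
grip_width: 0.0656
grip_force: 0.0
```

```bash
python3 -c "
from h import *
fitz((.655,.345),zs=[.039],lim=.006)
need([.504,-.320,.131],-.125)
need([.626,-.202,.131],-.125)
"
```

```text
[[5.82930e+01 3.90000e-02 1.00000e-03 2.00000e-03]
 [5.82288e+01 3.90000e-02 1.00000e-03 1.00000e-03]
 [5.65327e+01 3.90000e-02 0.00000e+00 1.00000e-03]
 [5.56165e+01 3.90000e-02 2.00000e-03 1.00000e-03]
 [5.49146e+01 3.90000e-02 0.00000e+00 2.00000e-03]
 [5.48758e+01 3.90000e-02 2.00000e-03 2.00000e-03]]
grasp [0.655  0.3456 0.1684] rpy [ 3.141e+00  1.000e-03 -1.260e-01] t 45.6 need [-2.21 22.64  1.26] az -0.01
grasp [0.655  0.3456 0.1684] rpy [ 3.141e+00  1.000e-03 -1.260e-01] t 45.6 need [ 1.33 18.23  1.25] az -0.01
```

Emit:
{"op": "apply_moves", "data": {
  "increments": [
    {"tx":0,"ty":0.7,"tz":0,"ax":0,"ay":0,"az":0},
    {"tx":0,"ty":1,"tz":0,"ax":0,"ay":0,"az":0},
    {"tx":0,"ty":1,"tz":0,"ax":0,"ay":0,"az":0},
    {"tx":0,"ty":1,"tz":0,"ax":0,"ay":0,"az":0},
    {"tx":0,"ty":1,"tz":0,"ax":0,"ay":0,"az":0},
    {"tx":0,"ty":1,"tz":0,"ax":0,"ay":0,"az":0},
    {"tx":0,"ty":1,"tz":0,"ax":0,"ay":0,"az":0},
    {"tx":0,"ty":1,"tz":0,"ax":0,"ay":0,"az":0},
    {"tx":0,"ty":1,"tz":0,"ax":0,"ay":0,"az":0},
    {"tx":0,"ty":1,"tz":0,"ax":0,"ay":0,"az":0},
    {"tx":0,"ty":1,"tz":0,"ax":0,"ay":0,"az":0},
    {"tx":0.1,"ty":1,"tz":0,"ax":0,"ay":0,"az":0}
  ],
  "jaw": 0
}}

```text
time_s: 47.08
ee_pos: [0.6138, -0.0038, 0.3477]
eef_rot: [3.141, 0.002, -0.126]
force: [0.1, 0.6, 0.1]
grip_width: 0.0941
grip_force: 0.0
```

Emit:
{"op": "apply_moves", "data": {
  "increments": [
    {"tx":0.2,"ty":1,"tz":0,"ax":0,"ay":0,"az":0},
    {"tx":0.2,"ty":1,"tz":0,"ax":0,"ay":0,"az":0},
    {"tx":0.2,"ty":1,"tz":0,"ax":0,"ay":0,"az":0},
    {"tx":0.2,"ty":1,"tz":0.2,"ax":0,"ay":0,"az":0},
    {"tx":0.2,"ty":1,"tz":0.4,"ax":0,"ay":0,"az":0},
    {"tx":0.2,"ty":0.9,"tz":0.4,"ax":0,"ay":0,"az":0},
    {"tx":0.03,"ty":0.63,"tz":0.25,"ax":0,"ay":0,"az":0},
    {"tx":0,"ty":0,"tz":0,"ax":0,"ay":0,"az":0},
    {"tx":0,"ty":0,"tz":0,"ax":0,"ay":0,"az":0}
  ]
}}

```text
time_s: 48.2
ee_pos: [0.6263, -0.2011, 0.3119]
eef_rot: [-3.141, -0.0, -0.125]
force: [0.1, 0.1, 0.3]
grip_width: 0.0942
grip_force: 0.0
```

```bash
python3 -c "
from h import *
fitz((.626,-.202),zs=[.034],lim=.008)
need([.626,-.202,.024],-.125)
"
```

```text
[[5.33992e+01 3.40000e-02 0.00000e+00 1.00000e-03]
 [5.26548e+01 3.40000e-02 1.00000e-03 1.00000e-03]
 [4.94625e+01 3.40000e-02 1.00000e-03 0.00000e+00]
 [4.79926e+01 3.40000e-02 0.00000e+00 0.00000e+00]
 [4.78041e+01 3.40000e-02 2.00000e-03 1.00000e-03]
 [4.75919e+01 3.40000e-02 0.00000e+00 2.00000e-03]]
grasp [ 0.6264 -0.2009  0.1321] rpy [-3.142 -0.    -0.125] t 48.2 need [-0.01  0.04  3.6 ] az 0.0
```

Emit:
{"op": "apply_moves", "data": {
  "increments": [
    {"tx":0,"ty":0.01,"tz":0.4,"ax":0,"ay":0,"az":0},
    {"tx":0,"ty":0,"tz":0.8,"ax":0,"ay":0,"az":0},
    {"tx":0,"ty":0,"tz":0.9,"ax":0,"ay":0,"az":0},
    {"tx":0,"ty":0,"tz":0.8,"ax":0,"ay":0,"az":0},
    {"tx":0,"ty":0,"tz":0.45,"ax":0,"ay":0,"az":0},
    {"tx":0,"ty":0,"tz":0.25,"ax":0,"ay":0,"az":0},
    {"tx":0,"ty":0,"tz":0,"ax":0,"ay":0,"az":0}
  ]
}}

```text
time_s: 49.12
ee_pos: [0.6263, -0.2021, 0.2037]
eef_rot: [3.142, -0.0, -0.126]
force: [-0.8, 0.3, -0.5]
grip_width: 0.0939
grip_force: 0.0
```

Emit:
{"op": "apply_moves", "data": {
  "increments": [
    {"tx":0,"ty":0,"tz":0,"ax":0,"ay":0,"az":0},
    {"tx":0,"ty":0,"tz":0,"ax":0,"ay":0,"az":0},
    {"tx":0,"ty":0,"tz":0,"ax":0,"ay":0,"az":0},
    {"tx":0,"ty":0,"tz":0,"ax":0,"ay":0,"az":0},
    {"tx":0,"ty":0,"tz":0,"ax":0,"ay":0,"az":0},
    {"tx":0,"ty":0,"tz":0,"ax":0,"ay":0,"az":0},
    {"tx":0,"ty":0,"tz":0,"ax":0,"ay":0,"az":0},
    {"tx":0,"ty":0,"tz":-0.6,"ax":0,"ay":0,"az":0},
    {"tx":0,"ty":0,"tz":-1,"ax":0,"ay":0,"az":0},
    {"tx":0,"ty":0,"tz":-0.9,"ax":0,"ay":0,"az":0},
    {"tx":0,"ty":0,"tz":-0.4,"ax":0,"ay":0,"az":0},
    {"tx":0,"ty":0,"tz":0,"ax":0,"ay":0,"az":0}
  ],
  "jaw": 1
}}

```text
time_s: 50.62
ee_pos: [0.6262, -0.2022, 0.2915]
eef_rot: [3.141, -0.001, -0.126]
force: [-0.1, 0.5, -0.5]
grip_width: 0.0493
grip_force: 12.0
```

```bash
python3 -c "
from h import *
need([.551,-.0105,.11],-.125)
o=get_obs();p=np.array(o['ee_pos']);fitz((p[0],p[1]),zs=[p[2]-.17],lim=.005)"
```

```text
grasp [ 0.6264 -0.2023  0.1115] rpy [ 3.141e+00 -1.000e-03 -1.260e-01] t 50.6 need [-3.3  -6.03  0.04] az -0.01
[[ 4.56174e+01  1.21500e-01  0.00000e+00  0.00000e+00]
 [ 4.48949e+01  1.21500e-01  1.00000e-03  0.00000e+00]
 [ 4.23048e+01  1.21500e-01  2.00000e-03  0.00000e+00]
 [ 4.11949e+01  1.21500e-01  0.00000e+00 -1.00000e-03]
 [ 4.10294e+01  1.21500e-01  0.00000e+00  1.00000e-03]
 [ 4.05398e+01  1.21500e-01  3.00000e-03  0.00000e+00]]
```

Emit:
{"op": "apply_moves", "data": {
  "increments": [
    {"tx":-0.5,"ty":-0.6,"tz":0,"ax":0,"ay":0,"az":0},
    {"tx":-0.6,"ty":-1,"tz":0,"ax":0,"ay":0,"az":0},
    {"tx":-0.6,"ty":-1,"tz":0,"ax":0,"ay":0,"az":0},
    {"tx":-0.6,"ty":-1,"tz":0,"ax":0,"ay":0,"az":0},
    {"tx":-0.5,"ty":-1,"tz":0,"ax":0,"ay":0,"az":0},
    {"tx":-0.4,"ty":-0.9,"tz":0,"ax":0,"ay":0,"az":0},
    {"tx":-0.1,"ty":-0.53,"tz":0,"ax":0,"ay":0,"az":0},
    {"tx":0,"ty":0,"tz":0,"ax":0,"ay":0,"az":0},
    {"tx":0,"ty":0,"tz":0,"ax":0,"ay":0,"az":0}
  ]
}}

```text
time_s: 51.8
ee_pos: [0.5509, -0.011, 0.2904]
eef_rot: [3.141, 0.0, -0.126]
force: [-0.1, -0.8, -0.8]
grip_width: 0.0498
grip_force: 12.0
```

```bash
python3 -c "
from h import *
need([.551,-.0105,.068],-.125)
fitz((.551,-.0105),.028,[.026],.005)
"
```

```text
grasp [ 0.5509 -0.011   0.1104] rpy [ 3.141  0.    -0.126] t 51.8 need [ 0.   -0.02  1.41] az -0.01
[[ 2.61767e+01  2.60000e-02  2.00000e-03  0.00000e+00]
 [ 2.51920e+01  2.60000e-02  2.00000e-03 -1.00000e-03]
 [ 2.48344e+01  2.60000e-02  1.00000e-03  0.00000e+00]
 [ 2.46256e+01  2.60000e-02  5.00000e-03  3.00000e-03]
 [ 2.38886e+01  2.60000e-02  5.00000e-03  2.00000e-03]
 [ 2.38412e+01  2.60000e-02  5.00000e-03  0.00000e+00]]
```

Emit:
{"op": "apply_moves", "data": {
  "increments": [
    {"tx":0.03,"ty":-0.02,"tz":0.3,"ax":0,"ay":0,"az":0},
    {"tx":0,"ty":0,"tz":0.5,"ax":0,"ay":0,"az":0},
    {"tx":0,"ty":0,"tz":0.4,"ax":0,"ay":0,"az":0},
    {"tx":0,"ty":0,"tz":0.22,"ax":0,"ay":0,"az":0},
    {"tx":0,"ty":0,"tz":0,"ax":0,"ay":0,"az":0},
    {"tx":0,"ty":0,"tz":0,"ax":0,"ay":0,"az":0}
  ]
}}

```text
time_s: 52.6
ee_pos: [0.5517, -0.0098, 0.2484]
eef_rot: [3.142, -0.001, -0.126]
force: [0.2, 0.3, -0.5]
grip_width: 0.0497
grip_force: 12.0
```

Emit:
{"op": "apply_moves", "data": {
  "increments": [
    {"tx":0,"ty":0,"tz":0,"ax":0,"ay":0,"az":0},
    {"tx":0,"ty":0,"tz":0,"ax":0,"ay":0,"az":0},
    {"tx":0,"ty":0,"tz":0,"ax":0,"ay":0,"az":0},
    {"tx":0,"ty":0,"tz":0,"ax":0,"ay":0,"az":0}
  ],
  "jaw": 0.25
}}

```text
time_s: 53.1
ee_pos: [0.5516, -0.0098, 0.2481]
eef_rot: [3.142, -0.0, -0.126]
force: [0.8, -0.6, -0.3]
grip_width: 0.0706
grip_force: 0.0
```

```bash
python3 -c "
from h import *
fitz((.551,-.0105));hough((.551,-.0105),.060,60);hough((.551,-.0105),.076,60)
need([.551,-.0105,.05])
"
```

```text
[[ 3.78585e+01  5.60000e-02 -1.00000e-03 -1.00000e-03]
 [ 3.69401e+01  5.40000e-02 -2.00000e-03 -1.00000e-03]
 [ 3.69104e+01  5.60000e-02 -1.00000e-03  0.00000e+00]
 [ 3.68105e+01  5.40000e-02 -2.00000e-03  0.00000e+00]
 [ 3.48350e+01  5.80000e-02  0.00000e+00  0.00000e+00]
 [ 3.42304e+01  5.80000e-02  0.00000e+00 -1.00000e-03]]
px [281.6 257.6] r 40.9 exp 43.9 pred [281.9 261.1] -> [ 0.5532 -0.0106  0.06  ]
none 190.4749118964212
grasp [ 0.5516 -0.0098  0.0681] rpy [-3.142 -0.    -0.126] t 53.2 need [-0.02  0.03  0.6 ] az None
```

Emit:
{"op": "apply_moves", "data": {
  "increments": [
    {"tx":0,"ty":0,"tz":0.4,"ax":0,"ay":0,"az":0},
    {"tx":0,"ty":0,"tz":0.2,"ax":0,"ay":0,"az":0},
    {"tx":0,"ty":0,"tz":0,"ax":0,"ay":0,"az":0},
    {"tx":0,"ty":0,"tz":0,"ax":0,"ay":0,"az":0}
  ]
}}

```text
time_s: 53.75
ee_pos: [0.5517, -0.0098, 0.2301]
eef_rot: [3.142, -0.0, -0.126]
force: [-0.0, 0.5, -0.7]
grip_width: 0.0705
grip_force: 0.0
```

Emit:
{"op": "apply_moves", "data": {
  "increments": [
    {"tx":0,"ty":0,"tz":0,"ax":0,"ay":0,"az":0},
    {"tx":0,"ty":0,"tz":0,"ax":0,"ay":0,"az":0},
    {"tx":0,"ty":0,"tz":0,"ax":0,"ay":0,"az":0},
    {"tx":0,"ty":0,"tz":0,"ax":0,"ay":0,"az":0},
    {"tx":0,"ty":0,"tz":0,"ax":0,"ay":0,"az":0},
    {"tx":0,"ty":0,"tz":-0.4,"ax":0,"ay":0,"az":0},
    {"tx":0,"ty":0,"tz":-0.6,"ax":0,"ay":0,"az":0},
    {"tx":0,"ty":0,"tz":-0.9,"ax":0,"ay":0,"az":0},
    {"tx":0,"ty":0,"tz":-1,"ax":0,"ay":0,"az":0},
    {"tx":0,"ty":0,"tz":-0.8,"ax":0,"ay":0,"az":0},
    {"tx":0,"ty":0,"tz":-0.3,"ax":0,"ay":0,"az":0},
    {"tx":0,"ty":0,"tz":0,"ax":0,"ay":0,"az":0}
  ],
  "jaw": 1
}}

```text
time_s: 55.25
ee_pos: [0.5515, -0.0098, 0.3505]
eef_rot: [-3.142, -0.001, -0.126]
force: [-0.8, -0.0, -0.6]
grip_width: 0.0492
grip_force: 12.0
```

Emit:
{"op": "apply_moves", "data": {
  "increments": [
    {"tx":0.2,"ty":-0.7,"tz":0,"ax":0,"ay":0,"az":0},
    {"tx":0.25,"ty":-1,"tz":0,"ax":0,"ay":0,"az":0},
    {"tx":0.25,"ty":-1,"tz":0,"ax":0,"ay":0,"az":0},
    {"tx":0.25,"ty":-1,"tz":0,"ax":0,"ay":0,"az":0},
    {"tx":0.25,"ty":-1,"tz":0,"ax":0,"ay":0,"az":0},
    {"tx":0.25,"ty":-1,"tz":0,"ax":0,"ay":0,"az":0},
    {"tx":0.25,"ty":-1,"tz":0,"ax":0,"ay":0,"az":0},
    {"tx":0.25,"ty":-1,"tz":0,"ax":0,"ay":0,"az":0},
    {"tx":0.25,"ty":-1,"tz":0,"ax":0,"ay":0,"az":0},
    {"tx":0.08,"ty":-0.72,"tz":0,"ax":0,"ay":0,"az":0},
    {"tx":0,"ty":0,"tz":0,"ax":0,"ay":0,"az":0},
    {"tx":0,"ty":0,"tz":0,"ax":0,"ay":0,"az":0}
  ]
}}

```text
time_s: 56.75
ee_pos: [0.6547, 0.262, 0.3492]
eef_rot: [3.141, 0.001, -0.126]
force: [0.9, 0.0, -0.5]
grip_width: 0.0496
grip_force: 12.0
```

```bash
python3 -c "
from h import *
need([.655,.262,.030],-.125)
caps()
"
```

```text
grasp [0.6545 0.2619 0.1692] rpy [ 3.141e+00  1.000e-03 -1.260e-01] t 56.8 need [ 0.02 -0.01  4.64] az -0.01
[404.9  23.7] 218 [ 0.963 -0.35   0.034]
[28.3 34.8] 233 [0.921 0.587 0.034]
[404.9  49.9] 214 [ 0.895 -0.35   0.034]
[433.   50.9] 177 [ 0.894 -0.42   0.034]
[393.2 207.2] 305 [ 0.504 -0.32   0.034]
[217.7 245.6] 307 [0.405 0.101 0.034]
```

Emit:
{"op": "apply_moves", "data": {
  "increments": [
    {"tx":0,"ty":0,"tz":0.6,"ax":0,"ay":0,"az":0},
    {"tx":0,"ty":0,"tz":1,"ax":0,"ay":0,"az":0},
    {"tx":0,"ty":0,"tz":1,"ax":0,"ay":0,"az":0},
    {"tx":0,"ty":0,"tz":1,"ax":0,"ay":0,"az":0},
    {"tx":0,"ty":0,"tz":0.6,"ax":0,"ay":0,"az":0},
    {"tx":0,"ty":0,"tz":0.3,"ax":0,"ay":0,"az":0},
    {"tx":0,"ty":0,"tz":0.12,"ax":0,"ay":0,"az":0},
    {"tx":0,"ty":0,"tz":0,"ax":0,"ay":0,"az":0}
  ]
}}

```text
time_s: 57.8
ee_pos: [0.655, 0.262, 0.2121]
eef_rot: [-3.141, -0.001, -0.126]
force: [-0.3, 0.2, -1.2]
grip_width: 0.0497
grip_force: 12.0
```

Emit:
{"op": "apply_moves", "data": {
  "increments": [
    {"tx":0,"ty":0,"tz":0,"ax":0,"ay":0,"az":0},
    {"tx":0,"ty":0,"tz":0,"ax":0,"ay":0,"az":0},
    {"tx":0,"ty":0,"tz":0,"ax":0,"ay":0,"az":0},
    {"tx":0,"ty":0,"tz":-0.4,"ax":0,"ay":0,"az":0},
    {"tx":0,"ty":0,"tz":-0.8,"ax":0,"ay":0,"az":0},
    {"tx":0,"ty":0,"tz":-1,"ax":0,"ay":0,"az":0},
    {"tx":0,"ty":0,"tz":-1,"ax":0,"ay":0,"az":0},
    {"tx":0,"ty":0,"tz":-1,"ax":0,"ay":0,"az":0},
    {"tx":0,"ty":0,"tz":-0.4,"ax":0,"ay":0,"az":0},
    {"tx":0,"ty":0,"tz":0,"ax":0,"ay":0,"az":0}
  ],
  "jaw": 0.35
}}

```text
time_s: 59.05
ee_pos: [0.6549, 0.262, 0.35]
eef_rot: [-3.141, -0.001, -0.126]
force: [-0.6, 0.0, 0.2]
grip_width: 0.0613
grip_force: 0.0
```

```bash
python3 -c "
from h import *
fitz((.655,.262),zs=[.039],lim=.006)
need([.504,-.320,.131],-.125)
"
```

```text
[[5.91457e+01 3.90000e-02 1.00000e-03 1.00000e-03]
 [5.86934e+01 3.90000e-02 1.00000e-03 0.00000e+00]
 [5.66383e+01 3.90000e-02 0.00000e+00 0.00000e+00]
 [5.59339e+01 3.90000e-02 0.00000e+00 1.00000e-03]
 [5.52067e+01 3.90000e-02 2.00000e-03 0.00000e+00]
 [5.49335e+01 3.90000e-02 2.00000e-03 1.00000e-03]]
grasp [0.6547 0.2619 0.1687] rpy [ 3.141e+00  1.000e-03 -1.260e-01] t 59.1 need [-2.55 19.87  1.27] az -0.01
```

Emit:
{"op": "apply_moves", "data": {
  "increments": [
    {"tx":-0.1,"ty":0.7,"tz":0,"ax":0,"ay":0,"az":0},
    {"tx":-0.1,"ty":1,"tz":0,"ax":0,"ay":0,"az":0},
    {"tx":-0.1,"ty":1,"tz":0,"ax":0,"ay":0,"az":0},
    {"tx":-0.1,"ty":1,"tz":0,"ax":0,"ay":0,"az":0},
    {"tx":-0.1,"ty":1,"tz":0,"ax":0,"ay":0,"az":0},
    {"tx":-0.1,"ty":1,"tz":0,"ax":0,"ay":0,"az":0},
    {"tx":-0.1,"ty":1,"tz":0,"ax":0,"ay":0,"az":0},
    {"tx":-0.1,"ty":1,"tz":0,"ax":0,"ay":0,"az":0},
    {"tx":-0.1,"ty":1,"tz":0,"ax":0,"ay":0,"az":0},
    {"tx":-0.1,"ty":1,"tz":0,"ax":0,"ay":0,"az":0},
    {"tx":-0.1,"ty":1,"tz":0,"ax":0,"ay":0,"az":0},
    {"tx":-0.1,"ty":1,"tz":0,"ax":0,"ay":0,"az":0}
  ],
  "jaw": 0
}}

```text
time_s: 60.6
ee_pos: [0.5748, -0.0826, 0.348]
eef_rot: [-3.141, 0.002, -0.126]
force: [-0.5, 0.7, -0.5]
grip_width: 0.0937
grip_force: 0.0
```

Emit:
{"op": "apply_moves", "data": {
  "increments": [
    {"tx":-0.15,"ty":1,"tz":0,"ax":0,"ay":0,"az":0},
    {"tx":-0.15,"ty":1,"tz":0,"ax":0,"ay":0,"az":0},
    {"tx":-0.15,"ty":1,"tz":0,"ax":0,"ay":0,"az":0},
    {"tx":-0.15,"ty":1,"tz":0.2,"ax":0,"ay":0,"az":0},
    {"tx":-0.15,"ty":1,"tz":0.3,"ax":0,"ay":0,"az":0},
    {"tx":-0.15,"ty":1,"tz":0.3,"ax":0,"ay":0,"az":0},
    {"tx":-0.15,"ty":1,"tz":0.27,"ax":0,"ay":0,"az":0},
    {"tx":-0.2,"ty":0.8,"tz":0.2,"ax":0,"ay":0,"az":0},
    {"tx":-0.1,"ty":0.37,"tz":0,"ax":0,"ay":0,"az":0},
    {"tx":0,"ty":0,"tz":0,"ax":0,"ay":0,"az":0},
    {"tx":0,"ty":0,"tz":0,"ax":0,"ay":0,"az":0}
  ]
}}

```text
time_s: 61.98
ee_pos: [0.5046, -0.3191, 0.3114]
eef_rot: [-3.141, -0.0, -0.125]
force: [-0.8, -0.1, -0.7]
grip_width: 0.0939
grip_force: 0.0
```

```bash
python3 -c "
from h import *
fitz((.504,-.320),zs=[.034],lim=.008)
need([.504,-.320,.024],-.125)
"
```

```text
[[5.34500e+01 3.40000e-02 0.00000e+00 2.00000e-03]
 [5.14015e+01 3.40000e-02 1.00000e-03 2.00000e-03]
 [5.01578e+01 3.40000e-02 0.00000e+00 1.00000e-03]
 [4.93928e+01 3.40000e-02 1.00000e-03 1.00000e-03]
 [4.68800e+01 3.40000e-02 2.00000e-03 2.00000e-03]
 [4.49898e+01 3.40000e-02 1.00000e-03 3.00000e-03]]
grasp [ 0.5047 -0.319   0.1315] rpy [-3.142 -0.    -0.125] t 62.0 need [-0.02  0.03  3.58] az 0.0
```

Emit:
{"op": "apply_moves", "data": {
  "increments": [
    {"tx":0,"ty":-0.03,"tz":0.4,"ax":0,"ay":0,"az":0},
    {"tx":0,"ty":0,"tz":0.8,"ax":0,"ay":0,"az":0},
    {"tx":0,"ty":0,"tz":0.9,"ax":0,"ay":0,"az":0},
    {"tx":0,"ty":0,"tz":0.8,"ax":0,"ay":0,"az":0},
    {"tx":0,"ty":0,"tz":0.45,"ax":0,"ay":0,"az":0},
    {"tx":0,"ty":0,"tz":0.23,"ax":0,"ay":0,"az":0},
    {"tx":0,"ty":0,"tz":0,"ax":0,"ay":0,"az":0}
  ]
}}

```text
time_s: 62.9
ee_pos: [0.5045, -0.3189, 0.204]
eef_rot: [3.142, -0.0, -0.126]
force: [0.2, -0.4, 0.8]
grip_width: 0.0943
grip_force: 0.0
```

Emit:
{"op": "apply_moves", "data": {
  "increments": [
    {"tx":0,"ty":0,"tz":0,"ax":0,"ay":0,"az":0},
    {"tx":0,"ty":0,"tz":0,"ax":0,"ay":0,"az":0},
    {"tx":0,"ty":0,"tz":0,"ax":0,"ay":0,"az":0},
    {"tx":0,"ty":0,"tz":0,"ax":0,"ay":0,"az":0},
    {"tx":0,"ty":0,"tz":0,"ax":0,"ay":0,"az":0},
    {"tx":0,"ty":0,"tz":0,"ax":0,"ay":0,"az":0},
    {"tx":0,"ty":0,"tz":0,"ax":0,"ay":0,"az":0},
    {"tx":0,"ty":0,"tz":-0.6,"ax":0,"ay":0,"az":0},
    {"tx":0,"ty":0,"tz":-1,"ax":0,"ay":0,"az":0},
    {"tx":0,"ty":0,"tz":-0.9,"ax":0,"ay":0,"az":0},
    {"tx":0,"ty":0,"tz":-0.4,"ax":0,"ay":0,"az":0},
    {"tx":0,"ty":0,"tz":0,"ax":0,"ay":0,"az":0}
  ],
  "jaw": 1
}}

```text
time_s: 64.4
ee_pos: [0.5044, -0.3189, 0.2917]
eef_rot: [3.141, -0.001, -0.126]
force: [-0.8, -0.0, -1.0]
grip_width: 0.0507
grip_force: 12.0
```

```bash
python3 -c "
from h import *
need([.5515,-.0102,.11],-.125)
o=get_obs();p=np.array(o['ee_pos']);fitz((p[0],p[1]),zs=[p[2]-.17],lim=.005)"
```

```text
grasp [ 0.5046 -0.3191  0.1117] rpy [ 3.141e+00 -1.000e-03 -1.260e-01] t 64.4 need [  0.26 -10.41   0.05] az -0.01
[[ 4.60135e+01  1.21700e-01  0.00000e+00  0.00000e+00]
 [ 4.42079e+01  1.21700e-01  1.00000e-03  0.00000e+00]
 [ 4.25256e+01  1.21700e-01  0.00000e+00 -1.00000e-03]
 [ 4.24083e+01  1.21700e-01  2.00000e-03  0.00000e+00]
 [ 4.06604e+01  1.21700e-01  1.00000e-03 -1.00000e-03]
 [ 4.04968e+01  1.21700e-01 -1.00000e-03  0.00000e+00]]
```

Emit:
{"op": "apply_moves", "data": {
  "increments": [
    {"tx":0.03,"ty":-0.7,"tz":0,"ax":0,"ay":0,"az":0},
    {"tx":0.03,"ty":-1,"tz":0,"ax":0,"ay":0,"az":0},
    {"tx":0.03,"ty":-1,"tz":0,"ax":0,"ay":0,"az":0},
    {"tx":0.03,"ty":-1,"tz":0,"ax":0,"ay":0,"az":0},
    {"tx":0.03,"ty":-1,"tz":0,"ax":0,"ay":0,"az":0},
    {"tx":0.03,"ty":-1,"tz":0,"ax":0,"ay":0,"az":0},
    {"tx":0.03,"ty":-1,"tz":0,"ax":0,"ay":0,"az":0},
    {"tx":0.03,"ty":-1,"tz":0,"ax":0,"ay":0,"az":0},
    {"tx":0.02,"ty":-1,"tz":0,"ax":0,"ay":0,"az":0},
    {"tx":0,"ty":-0.9,"tz":0,"ax":0,"ay":0,"az":0},
    {"tx":0,"ty":-0.6,"tz":0,"ax":0,"ay":0,"az":0},
    {"tx":0,"ty":-0.21,"tz":0,"ax":0,"ay":0,"az":0}
  ]
}}

```text
time_s: 65.95
ee_pos: [0.5512, -0.0089, 0.2905]
eef_rot: [3.142, 0.001, -0.124]
force: [1.3, -0.4, 0.3]
grip_width: 0.0508
grip_force: 12.0
```

Emit:
{"op": "apply_moves", "data": {
  "increments": [
    {"tx":0,"ty":0,"tz":0,"ax":0,"ay":0,"az":0},
    {"tx":0,"ty":0,"tz":0.3,"ax":0,"ay":0,"az":0},
    {"tx":0,"ty":0,"tz":0.5,"ax":0,"ay":0,"az":0},
    {"tx":0,"ty":0,"tz":0.4,"ax":0,"ay":0,"az":0},
    {"tx":0,"ty":0,"tz":0.23,"ax":0,"ay":0,"az":0},
    {"tx":0,"ty":0,"tz":0,"ax":0,"ay":0,"az":0},
    {"tx":0,"ty":0,"tz":0,"ax":0,"ay":0,"az":0}
  ]
}}

```text
time_s: 66.82
ee_pos: [0.5514, -0.0101, 0.2483]
eef_rot: [-3.142, -0.0, -0.126]
force: [0.0, -0.4, 0.0]
grip_width: 0.0507
grip_force: 12.0
```

Emit:
{"op": "apply_moves", "data": {
  "increments": [
    {"tx":0,"ty":0,"tz":0,"ax":0,"ay":0,"az":0},
    {"tx":0,"ty":0,"tz":0,"ax":0,"ay":0,"az":0},
    {"tx":0,"ty":0,"tz":0,"ax":0,"ay":0,"az":0},
    {"tx":0,"ty":0,"tz":0,"ax":0,"ay":0,"az":0}
  ],
  "jaw": 0.25
}}

```text
time_s: 67.32
ee_pos: [0.5513, -0.0101, 0.2481]
eef_rot: [-3.142, -0.0, -0.126]
force: [-0.1, 0.3, 0.7]
grip_width: 0.0703
grip_force: 0.0
```

```bash
python3 -c "
from h import *
fitz((.551,-.0105));hough((.551,-.0105),.060,60);hough((.551,-.0105),.076,60)
need([.551,-.0105,.05])
"
```

```text
[[ 5.04232e+01  7.00000e-02 -2.00000e-03  1.00000e-03]
 [ 4.90113e+01  6.80000e-02 -3.00000e-03  1.00000e-03]
 [ 4.76704e+01  7.20000e-02 -1.00000e-03  1.00000e-03]
 [ 4.61601e+01  7.20000e-02 -2.00000e-03  1.00000e-03]
 [ 4.51691e+01  7.40000e-02 -1.00000e-03  1.00000e-03]
 [ 4.43835e+01  7.20000e-02 -1.00000e-03  0.00000e+00]]
px [281.4 268.6] r 43.3 exp 43.9 pred [281.4 260.6] -> [ 0.546  -0.0099  0.06  ]
px [280.9 271.6] r 45.5 exp 47.6 pred [281.4 273.4] -> [ 0.5521 -0.0103  0.076 ]
grasp [ 0.5513 -0.0101  0.0681] rpy [ 3.142 -0.    -0.126] t 67.5 need [-0.01  0.02  0.6 ] az None
```

Emit:
{"op": "apply_moves", "data": {
  "increments": [
    {"tx":0,"ty":0,"tz":0.07,"ax":0,"ay":0,"az":0},
    {"tx":0,"ty":0,"tz":0,"ax":0,"ay":0,"az":0},
    {"tx":0,"ty":0,"tz":0,"ax":0,"ay":0,"az":0},
    {"tx":0,"ty":0,"tz":0,"ax":0,"ay":0,"az":0},
    {"tx":0,"ty":0,"tz":0,"ax":0,"ay":0,"az":0},
    {"tx":0,"ty":0,"tz":-0.4,"ax":0,"ay":0,"az":0},
    {"tx":0,"ty":0,"tz":-0.8,"ax":0,"ay":0,"az":0},
    {"tx":0,"ty":0,"tz":-0.8,"ax":0,"ay":0,"az":0},
    {"tx":0,"ty":0,"tz":-0.8,"ax":0,"ay":0,"az":0},
    {"tx":0,"ty":0,"tz":0,"ax":0,"ay":0,"az":0}
  ],
  "jaw": 1
}}

```text
time_s: 68.72
ee_pos: [0.5514, -0.0101, 0.3321]
eef_rot: [-3.141, -0.004, -0.126]
force: [0.2, 0.3, 0.1]
grip_width: 0.0503
grip_force: 12.0
```

Emit:
{"op": "apply_moves", "data": {
  "increments": [
    {"tx":-0.3,"ty":-0.7,"tz":0,"ax":0,"ay":0,"az":0},
    {"tx":-0.43,"ty":-0.95,"tz":0,"ax":0,"ay":0,"az":0},
    {"tx":-0.43,"ty":-0.95,"tz":0,"ax":0,"ay":0,"az":0},
    {"tx":-0.43,"ty":-0.95,"tz":0,"ax":0,"ay":0,"az":0},
    {"tx":-0.43,"ty":-0.95,"tz":0,"ax":0,"ay":0,"az":0},
    {"tx":-0.43,"ty":-0.95,"tz":0,"ax":0,"ay":0,"az":0},
    {"tx":-0.43,"ty":-0.95,"tz":0,"ax":0,"ay":0,"az":0},
    {"tx":-0.43,"ty":-0.95,"tz":0,"ax":0,"ay":0,"az":0},
    {"tx":-0.43,"ty":-0.95,"tz":0,"ax":0,"ay":0,"az":0},
    {"tx":-0.43,"ty":-0.95,"tz":0,"ax":0,"ay":0,"az":0},
    {"tx":-0.43,"ty":-0.9,"tz":0,"ax":0,"ay":0,"az":0},
    {"tx":-0.1,"ty":-0.34,"tz":0,"ax":0,"ay":0,"az":0}
  ]
}}

```text
time_s: 70.22
ee_pos: [0.4503, 0.3208, 0.3291]
eef_rot: [3.141, 0.001, -0.124]
force: [-0.2, 0.0, -0.5]
grip_width: 0.0506
grip_force: 12.0
```

```bash
python3 -c "
from h import *
need([.452,.32,.033],-.125)
fitz((.395,.32),zs=[.038],lim=.012)
"
```

```text
grasp [0.4501 0.3207 0.1491] rpy [ 3.141e+00  1.000e-03 -1.240e-01] t 70.2 need [0.07 0.01 3.87] az 0.01
[[ 1.39521e+01  3.80000e-02  1.20000e-02  0.00000e+00]
 [ 1.35636e+01  3.80000e-02  1.20000e-02 -1.00000e-03]
 [ 1.35632e+01  3.80000e-02  1.20000e-02  1.00000e-03]
 [ 1.31541e+01  3.80000e-02  1.20000e-02  2.00000e-03]
 [ 1.26105e+01  3.80000e-02  1.20000e-02  3.00000e-03]
 [ 1.25266e+01  3.80000e-02  1.20000e-02 -2.00000e-03]]
```

Emit:
{"op": "apply_moves", "data": {
  "increments": [
    {"tx":0.1,"ty":0,"tz":0.6,"ax":0,"ay":0,"az":0},
    {"tx":0,"ty":0,"tz":0.9,"ax":0,"ay":0,"az":0},
    {"tx":0,"ty":0,"tz":0.9,"ax":0,"ay":0,"az":0},
    {"tx":0,"ty":0,"tz":0.8,"ax":0,"ay":0,"az":0},
    {"tx":0,"ty":0,"tz":0.5,"ax":0,"ay":0,"az":0},
    {"tx":0,"ty":0,"tz":0.15,"ax":0,"ay":0,"az":0},
    {"tx":0,"ty":0,"tz":0,"ax":0,"ay":0,"az":0}
  ]
}}

```text
time_s: 71.15
ee_pos: [0.454, 0.3193, 0.2146]
eef_rot: [-3.141, -0.0, -0.126]
force: [-0.1, 1.4, -0.8]
grip_width: 0.0504
grip_force: 12.0
```

Emit:
{"op": "apply_moves", "data": {
  "increments": [
    {"tx":0,"ty":0,"tz":0,"ax":0,"ay":0,"az":0},
    {"tx":0,"ty":0,"tz":0,"ax":0,"ay":0,"az":0},
    {"tx":0,"ty":0,"tz":0,"ax":0,"ay":0,"az":0},
    {"tx":0,"ty":0,"tz":-0.5,"ax":0,"ay":0,"az":0},
    {"tx":0,"ty":0,"tz":-0.9,"ax":0,"ay":0,"az":0},
    {"tx":0,"ty":0,"tz":-1,"ax":0,"ay":0,"az":0},
    {"tx":0,"ty":0,"tz":-0.9,"ax":0,"ay":0,"az":0},
    {"tx":-0.9,"ty":0,"tz":0,"ax":0,"ay":0,"az":0},
    {"tx":-1,"ty":0,"tz":0,"ax":0,"ay":0,"az":0},
    {"tx":0,"ty":0,"tz":0,"ax":0,"ay":0,"az":0},
    {"tx":0,"ty":0,"tz":0,"ax":0,"ay":0,"az":0}
  ],
  "jaw": 0.3
}}

```text
time_s: 72.53
ee_pos: [0.3977, 0.3266, 0.3143]
eef_rot: [-3.141, -0.001, -0.126]
force: [0.9, -0.3, -0.5]
grip_width: 0.0659
grip_force: 0.0
```

```bash
python3 -c "
from h import *
fitz((.395,.32),zs=[.038],lim=.012)
fitz((.452,.32),zs=[.038],lim=.008)
need([.395,.32,.030],-.125)
"
```

```text
[[ 2.12439e+01  3.80000e-02 -2.00000e-03  1.00000e-03]
 [ 2.11597e+01  3.80000e-02 -2.00000e-03  0.00000e+00]
 [ 2.03299e+01  3.80000e-02 -2.00000e-03 -1.00000e-03]
 [ 2.03187e+01  3.80000e-02 -3.00000e-03  1.00000e-03]
 [ 2.01896e+01  3.80000e-02 -3.00000e-03  0.00000e+00]
 [ 1.93493e+01  3.80000e-02 -2.00000e-03  2.00000e-03]]
[[ 4.27503e+01  3.80000e-02  2.00000e-03  0.00000e+00]
 [ 4.21662e+01  3.80000e-02  3.00000e-03  0.00000e+00]
 [ 3.86056e+01  3.80000e-02  3.00000e-03 -1.00000e-03]
 [ 3.80962e+01  3.80000e-02  2.00000e-03 -1.00000e-03]
 [ 3.72304e+01  3.80000e-02  4.00000e-03  0.00000e+00]
 [ 3.64568e+01  3.80000e-02  1.00000e-03  0.00000e+00]]
grasp [0.398  0.3265 0.1337] rpy [-3.141 -0.    -0.126] t 72.6 need [-0.07  0.23  3.46] az -0.01
```

Emit:
{"op": "apply_moves", "data": {
  "increments": [
    {"tx":-0.13,"ty":0.22,"tz":0.5,"ax":0,"ay":0,"az":0},
    {"tx":0,"ty":0,"tz":0.9,"ax":0,"ay":0,"az":0},
    {"tx":0,"ty":0,"tz":0.9,"ax":0,"ay":0,"az":0},
    {"tx":0,"ty":0,"tz":0.7,"ax":0,"ay":0,"az":0},
    {"tx":0,"ty":0,"tz":0.4,"ax":0,"ay":0,"az":0},
    {"tx":0,"ty":0,"tz":0.12,"ax":0,"ay":0,"az":0},
    {"tx":0,"ty":0,"tz":0,"ax":0,"ay":0,"az":0}
  ]
}}

```text
time_s: 73.5
ee_pos: [0.3928, 0.3206, 0.2082]
eef_rot: [-3.141, -0.0, -0.126]
force: [0.4, 0.6, -0.1]
grip_width: 0.0655
grip_force: 0.0
```

Emit:
{"op": "apply_moves", "data": {
  "increments": [
    {"tx":0,"ty":0,"tz":0,"ax":0,"ay":0,"az":0},
    {"tx":0,"ty":0,"tz":0,"ax":0,"ay":0,"az":0},
    {"tx":0,"ty":0,"tz":0,"ax":0,"ay":0,"az":0},
    {"tx":0,"ty":0,"tz":0,"ax":0,"ay":0,"az":0},
    {"tx":0,"ty":0,"tz":0,"ax":0,"ay":0,"az":0},
    {"tx":0,"ty":0,"tz":-0.5,"ax":0,"ay":0,"az":0},
    {"tx":0,"ty":0,"tz":-0.9,"ax":0,"ay":0,"az":0},
    {"tx":0,"ty":0,"tz":-1,"ax":0,"ay":0,"az":0},
    {"tx":0,"ty":0,"tz":-1,"ax":0,"ay":0,"az":0},
    {"tx":0,"ty":0,"tz":-0.6,"ax":0,"ay":0,"az":0},
    {"tx":0,"ty":0,"tz":0,"ax":0,"ay":0,"az":0}
  ],
  "jaw": 1
}}

```text
time_s: 74.88
ee_pos: [0.3926, 0.3205, 0.3295]
eef_rot: [-3.14, -0.002, -0.126]
force: [-0.2, 0.1, -1.1]
grip_width: 0.0506
grip_force: 12.0
```

```bash
python3 -c "
from h import *
need([.5515,-.0102,.11],-.125)
o=get_obs();p=np.array(o['ee_pos']);fitz((p[0],p[1]),zs=[p[2]-.172],lim=.005)"
```

```text
grasp [0.393  0.3209 0.1495] rpy [-3.14e+00 -2.00e-03 -1.26e-01] t 74.9 need [ 6.62 10.29  1.31] az -0.01
[[ 4.44041e+01  1.57500e-01  0.00000e+00  0.00000e+00]
 [ 4.29188e+01  1.57500e-01  1.00000e-03  0.00000e+00]
 [ 4.17644e+01  1.57500e-01  1.00000e-03  1.00000e-03]
 [ 3.99544e+01  1.57500e-01  2.00000e-03  0.00000e+00]
 [ 3.96644e+01  1.57500e-01  0.00000e+00  1.00000e-03]
 [ 3.54439e+01  1.57500e-01  0.00000e+00 -1.00000e-03]]
```

Emit:
{"op": "apply_moves", "data": {
  "increments": [
    {"tx":0.45,"ty":0.7,"tz":0,"ax":0,"ay":0,"az":0},
    {"tx":0.61,"ty":0.95,"tz":0,"ax":0,"ay":0,"az":0},
    {"tx":0.61,"ty":0.95,"tz":0,"ax":0,"ay":0,"az":0},
    {"tx":0.61,"ty":0.95,"tz":0,"ax":0,"ay":0,"az":0},
    {"tx":0.61,"ty":0.95,"tz":0,"ax":0,"ay":0,"az":0},
    {"tx":0.61,"ty":0.95,"tz":0,"ax":0,"ay":0,"az":0},
    {"tx":0.61,"ty":0.95,"tz":0,"ax":0,"ay":0,"az":0},
    {"tx":0.61,"ty":0.95,"tz":0,"ax":0,"ay":0,"az":0},
    {"tx":0.61,"ty":0.95,"tz":0,"ax":0,"ay":0,"az":0},
    {"tx":0.61,"ty":0.95,"tz":0,"ax":0,"ay":0,"az":0},
    {"tx":0.55,"ty":0.8,"tz":0,"ax":0,"ay":0,"az":0},
    {"tx":0.13,"ty":0.24,"tz":0,"ax":0,"ay":0,"az":0}
  ]
}}

```text
time_s: 76.42
ee_pos: [0.5511, -0.0117, 0.3267]
eef_rot: [3.142, 0.002, -0.127]
force: [-1.0, 0.2, -0.9]
grip_width: 0.0504
grip_force: 12.0
```

Emit:
{"op": "apply_moves", "data": {
  "increments": [
    {"tx":0,"ty":0,"tz":0,"ax":0,"ay":0,"az":0},
    {"tx":0,"ty":0,"tz":0.5,"ax":0,"ay":0,"az":0},
    {"tx":0,"ty":0,"tz":0.7,"ax":0,"ay":0,"az":0},
    {"tx":0,"ty":0,"tz":0.4,"ax":0,"ay":0,"az":0},
    {"tx":0,"ty":0,"tz":0,"ax":0,"ay":0,"az":0},
    {"tx":0,"ty":0,"tz":0,"ax":0,"ay":0,"az":0}
  ]
}}

```text
time_s: 77.18
ee_pos: [0.551, -0.0104, 0.2803]
eef_rot: [-3.142, -0.001, -0.125]
force: [0.7, 0.0, -0.0]
grip_width: 0.0502
grip_force: 12.0
```

```bash
python3 -c "
from h import *
need([.5515,-.0102,.068],-.125)"
```

```text
grasp [ 0.5511 -0.0105  0.1003] rpy [-3.142e+00 -1.000e-03 -1.250e-01] t 77.2 need [ 0.01 -0.01  1.08] az -0.01
```

Emit:
{"op": "apply_moves", "data": {
  "increments": [
    {"tx":0.01,"ty":0,"tz":0.4,"ax":0,"ay":0,"az":0},
    {"tx":0,"ty":0,"tz":0.4,"ax":0,"ay":0,"az":0},
    {"tx":0,"ty":0,"tz":0.28,"ax":0,"ay":0,"az":0},
    {"tx":0,"ty":0,"tz":0,"ax":0,"ay":0,"az":0},
    {"tx":0,"ty":0,"tz":0,"ax":0,"ay":0,"az":0}
  ]
}}

```text
time_s: 77.8
ee_pos: [0.5512, -0.0107, 0.2474]
eef_rot: [-3.142, 0.0, -0.126]
force: [-0.4, -0.7, 0.4]
grip_width: 0.05
grip_force: 12.0
```

Emit:
{"op": "apply_moves", "data": {
  "increments": [
    {"tx":0,"ty":0,"tz":0,"ax":0,"ay":0,"az":0},
    {"tx":0,"ty":0,"tz":0,"ax":0,"ay":0,"az":0},
    {"tx":0,"ty":0,"tz":0,"ax":0,"ay":0,"az":0},
    {"tx":0,"ty":0,"tz":0,"ax":0,"ay":0,"az":0}
  ],
  "jaw": 0.25
}}

```text
time_s: 78.3
ee_pos: [0.5512, -0.0107, 0.2475]
eef_rot: [-3.142, -0.0, -0.126]
force: [-0.3, 0.6, -0.0]
grip_width: 0.0705
grip_force: 0.0
```

```bash
python3 -c "
from h import *
fitz((.551,-.0105));hough((.551,-.0105),.060,60);hough((.551,-.0105),.076,60)
need([.551,-.0105,.066])
"
```

```text
[[ 4.90252e+01  7.20000e-02 -1.00000e-03  0.00000e+00]
 [ 4.75607e+01  7.40000e-02  0.00000e+00  0.00000e+00]
 [ 4.63970e+01  7.00000e-02 -2.00000e-03  0.00000e+00]
 [ 4.46127e+01  7.00000e-02 -1.00000e-03  0.00000e+00]
 [ 4.43045e+01  6.80000e-02 -2.00000e-03  0.00000e+00]
 [ 4.30738e+01  7.00000e-02 -1.00000e-03  1.00000e-03]]
none 175.9789605439139
px [279.6 268.6] r 43.1 exp 47.7 pred [280.3 273.9] -> [ 0.5541 -0.0105  0.076 ]
grasp [ 0.5512 -0.0106  0.0675] rpy [-3.142  0.    -0.126] t 78.5 need [-0.01 -0.    0.05] az None
```

Emit:
{"op": "apply_moves", "data": {
  "increments": [
    {"tx":0,"ty":0,"tz":0.05,"ax":0,"ay":0,"az":0},
    {"tx":0,"ty":0,"tz":0,"ax":0,"ay":0,"az":0},
    {"tx":0,"ty":0,"tz":0,"ax":0,"ay":0,"az":0},
    {"tx":0,"ty":0,"tz":0,"ax":0,"ay":0,"az":0},
    {"tx":0,"ty":0,"tz":0,"ax":0,"ay":0,"az":0},
    {"tx":0,"ty":0,"tz":-0.4,"ax":0,"ay":0,"az":0},
    {"tx":0,"ty":0,"tz":-0.8,"ax":0,"ay":0,"az":0},
    {"tx":0,"ty":0,"tz":-0.8,"ax":0,"ay":0,"az":0},
    {"tx":0,"ty":0,"tz":-0.8,"ax":0,"ay":0,"az":0},
    {"tx":0,"ty":0,"tz":0,"ax":0,"ay":0,"az":0}
  ],
  "jaw": 1
}}

```text
time_s: 79.7
ee_pos: [0.5513, -0.0107, 0.3321]
eef_rot: [-3.141, -0.004, -0.126]
force: [-0.4, 1.1, -0.8]
grip_width: 0.05
grip_force: 12.0
```

Emit:
{"op": "apply_moves", "data": {
  "increments": [
    {"tx":-0.45,"ty":-0.7,"tz":0,"ax":0,"ay":0,"az":0},
    {"tx":-0.61,"ty":-0.95,"tz":0,"ax":0,"ay":0,"az":0},
    {"tx":-0.61,"ty":-0.95,"tz":0,"ax":0,"ay":0,"az":0},
    {"tx":-0.61,"ty":-0.95,"tz":0,"ax":0,"ay":0,"az":0},
    {"tx":-0.61,"ty":-0.95,"tz":0,"ax":0,"ay":0,"az":0},
    {"tx":-0.61,"ty":-0.95,"tz":0,"ax":0,"ay":0,"az":0},
    {"tx":-0.61,"ty":-0.95,"tz":0,"ax":0,"ay":0,"az":0},
    {"tx":-0.61,"ty":-0.95,"tz":0,"ax":0,"ay":0,"az":0},
    {"tx":-0.61,"ty":-0.95,"tz":0,"ax":0,"ay":0,"az":0},
    {"tx":-0.61,"ty":-0.95,"tz":0,"ax":0,"ay":0,"az":0},
    {"tx":-0.55,"ty":-0.8,"tz":0,"ax":0,"ay":0,"az":0},
    {"tx":-0.12,"ty":-0.21,"tz":0,"ax":0,"ay":0,"az":0}
  ]
}}

```text
time_s: 81.2
ee_pos: [0.3923, 0.3205, 0.3292]
eef_rot: [3.141, 0.001, -0.124]
force: [-0.3, 0.0, -2.0]
grip_width: 0.0502
grip_force: 12.0
```

```bash
python3 -c "
from h import *
need([.393,.32,.033],-.125)"
```

```text
grasp [0.3921 0.3204 0.1492] rpy [ 3.141e+00  1.000e-03 -1.240e-01] t 81.2 need [0.03 0.01 3.87] az 0.01
```

Emit:
{"op": "apply_moves", "data": {
  "increments": [
    {"tx":0,"ty":0,"tz":0.6,"ax":0,"ay":0,"az":0},
    {"tx":0,"ty":0,"tz":0.9,"ax":0,"ay":0,"az":0},
    {"tx":0,"ty":0,"tz":0.9,"ax":0,"ay":0,"az":0},
    {"tx":0,"ty":0,"tz":0.8,"ax":0,"ay":0,"az":0},
    {"tx":0,"ty":0,"tz":0.5,"ax":0,"ay":0,"az":0},
    {"tx":0,"ty":0,"tz":0.15,"ax":0,"ay":0,"az":0},
    {"tx":0,"ty":0,"tz":0,"ax":0,"ay":0,"az":0}
  ]
}}

```text
time_s: 82.08
ee_pos: [0.3933, 0.3195, 0.2147]
eef_rot: [-3.141, -0.0, -0.126]
force: [0.2, -0.0, 0.6]
grip_width: 0.0502
grip_force: 12.0
```

Emit:
{"op": "apply_moves", "data": {
  "increments": [
    {"tx":0,"ty":0,"tz":0,"ax":0,"ay":0,"az":0},
    {"tx":0,"ty":0,"tz":0,"ax":0,"ay":0,"az":0},
    {"tx":0,"ty":0,"tz":0,"ax":0,"ay":0,"az":0},
    {"tx":0,"ty":0,"tz":-0.5,"ax":0,"ay":0,"az":0},
    {"tx":0,"ty":0,"tz":-0.9,"ax":0,"ay":0,"az":0},
    {"tx":0,"ty":0,"tz":-1,"ax":0,"ay":0,"az":0},
    {"tx":0,"ty":0,"tz":-1,"ax":0,"ay":0,"az":0},
    {"tx":0,"ty":0.5,"tz":-1,"ax":0,"ay":0,"az":0},
    {"tx":-0.5,"ty":1,"tz":-1,"ax":0,"ay":0,"az":0},
    {"tx":-0.5,"ty":1,"tz":-0.5,"ax":0,"ay":0,"az":0},
    {"tx":-0.5,"ty":1,"tz":0,"ax":0,"ay":0,"az":0},
    {"tx":0,"ty":0,"tz":0,"ax":0,"ay":0,"az":0}
  ],
  "jaw": 0.3
}}

```text
time_s: 83.58
ee_pos: [0.3343, 0.22, 0.3928]
eef_rot: [-3.14, -0.002, -0.127]
force: [0.2, 0.3, -0.1]
grip_width: 0.0656
grip_force: 0.0
```

Emit:
{"op": "apply_moves", "data": {
  "increments": [
    {"tx":0,"ty":1,"tz":0,"ax":0,"ay":0,"az":0},
    {"tx":0,"ty":1,"tz":0,"ax":0,"ay":0,"az":0},
    {"tx":0,"ty":1,"tz":0,"ax":0,"ay":0,"az":0},
    {"tx":0,"ty":1,"tz":0,"ax":0,"ay":0,"az":0},
    {"tx":0,"ty":1,"tz":0,"ax":0,"ay":0,"az":0},
    {"tx":0,"ty":1,"tz":0,"ax":0,"ay":0,"az":0},
    {"tx":0,"ty":0,"tz":0,"ax":0,"ay":0,"az":0},
    {"tx":0,"ty":0,"tz":0,"ax":0,"ay":0,"az":0}
  ]
}}

```text
time_s: 84.58
ee_pos: [0.313, 0.0429, 0.3918]
eef_rot: [-3.141, -0.0, -0.126]
force: [0.3, 0.1, -0.4]
grip_width: 0.0651
grip_force: 0.0
```

```bash
python3 -c "
from h import *
c=caps();cv2.imwrite('pics/topf.png',cv2.resize(c['pixels'][:,:,::-1],(800,600),interpolation=cv2.INTER_CUBIC))
o=get_obs();print(o['ee_pos'],o['time_s'])"
```

```text
[28.3 34.7] 201 [0.921 0.587 0.034]
[120.2 140.8] 252 [0.656 0.346 0.034]
[154.6 141.4] 259 [0.656 0.262 0.034]
[216.3 243. ] 239 [0.411 0.104 0.034]
[0.31296177 0.04306643 0.39168516] 84.625
```

View pics/topf.png

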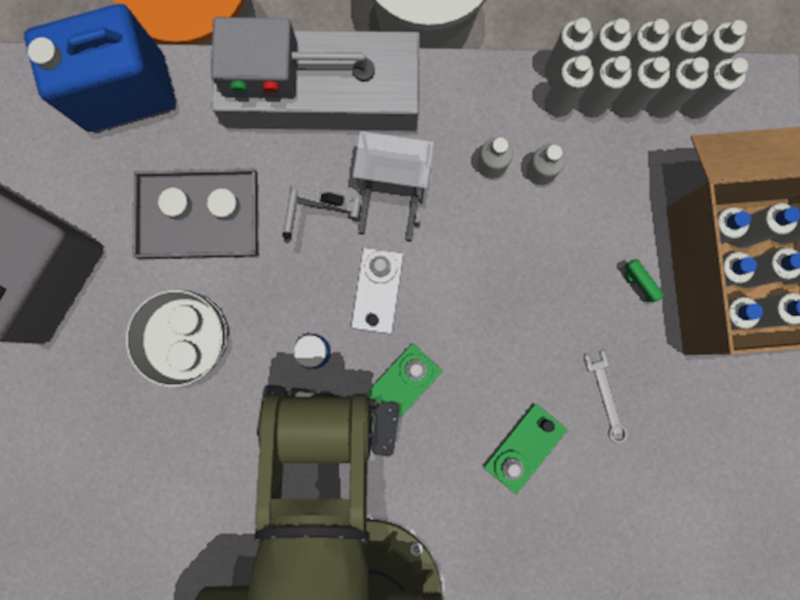

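The final top view shows two caps upright in the tray at (172,203) and (221,203), and two in the pail at (183,320) and (183,355). The pin stands clear of the rails at (380,266), the bar is swung over, and the other objects have not moved.

```bash
python3 -c "
from station import hand_in
print(hand_in())"
```

```text
the job is handed in; nothing more can be done
None
```

The job is handed in: the bar is swung over, the gauge block is drawn out, the two caps that fit stand upright in the tray, and the two tight caps are in the pail.

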